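Rack the levelling feet under the notched gauge plates

TASK

Slide the rack's keeper fully open, then sort the levelling feet from the wooden carrier into the rack: lean each one in under a gauge plate whose notch fits its spindle (thin spindles in narrow notches, thick in wide), straighten it into the notch and let it stand upright on the floor of its bore. When all are in, slide the keeper fully shut again, and leave the wood block, the flat bar and the file handle where they are.

Things in the scene. Friction and masses are not known exactly. Their poses are not given: they have to be found in the camera images.
- foot_thin_1: loose steel levelling foot, 164 mm tall, 0.2 kg, perhaps absent. Origin: centre of its flat underside, z up along it. Stem 24 mm round, 0 to 62 mm up; collar 31 mm wide, 62 to 70; thin spindle 10 mm round, 70 to 132; square head 16 x 16 mm, 132 to 160, flats facing its own x and y (grip here); cap 21 mm square, 160 to 164
- foot_thin_2: loose steel levelling foot, 164 mm tall, 0.2 kg, perhaps absent. Origin: centre of its flat underside, z up along it. Stem 24 mm round, 0 to 62 mm up; collar 31 mm wide, 62 to 70; thin spindle 10 mm round, 70 to 132; square head 16 x 16 mm, 132 to 160, flats facing its own x and y (grip here); cap 21 mm square, 160 to 164
- foot_thick_1: loose steel levelling foot, 164 mm tall, 0.2 kg, perhaps absent. Origin: centre of its flat underside, z up along it. Stem 24 mm round, 0 to 62 mm up; collar 31 mm wide, 62 to 70; thick spindle 18 mm round, 70 to 132; square head 16 x 16 mm, 132 to 160, flats facing its own x and y (grip here); cap 21 mm square, 160 to 164
- foot_thick_2: loose steel levelling foot, 164 mm tall, 0.2 kg, perhaps absent. Origin: centre of its flat underside, z up along it. Stem 24 mm round, 0 to 62 mm up; collar 31 mm wide, 62 to 70; thick spindle 18 mm round, 70 to 132; square head 16 x 16 mm, 132 to 160, flats facing its own x and y (grip here); cap 21 mm square, 160 to 164
- gauge_narrow_1: fixed light aluminium gauge plate over one bore of the rack (order varies), notch 14 mm wide for thin spindles, open to -x. Origin: centre of that bore's floor; axes as the rack's. Bore 32 mm wide, 30 mm deep. Plate 92 to 100 mm above the origin, from 16 mm in front (-x) of the bore axis; notch ends 7 mm behind the axis. A collar passes no notch and has 22 mm of play below it, less than the bore's depth
- gauge_narrow_2: fixed light aluminium gauge plate over one bore of the rack (order varies), notch 14 mm wide for thin spindles, open to -x. Origin: centre of that bore's floor; axes as the rack's. Bore 32 mm wide, 30 mm deep. Plate 92 to 100 mm above the origin, from 16 mm in front (-x) of the bore axis; notch ends 7 mm behind the axis. A collar passes no notch and has 22 mm of play below it, less than the bore's depth
- gauge_wide_1: fixed light aluminium gauge plate over one bore of the rack (order varies), notch 22 mm wide for thick spindles, open to -x. Origin: centre of that bore's floor; axes as the rack's. Bore 32 mm wide, 30 mm deep. Plate 92 to 100 mm above the origin, from 16 mm in front (-x) of the bore axis; notch ends 11 mm behind the axis. A collar passes no notch and has 22 mm of play below it, less than the bore's depth
- gauge_wide_2: fixed light aluminium gauge plate over one bore of the rack (order varies), notch 22 mm wide for thick spindles, open to -x. Origin: centre of that bore's floor; axes as the rack's. Bore 32 mm wide, 30 mm deep. Plate 92 to 100 mm above the origin, from 16 mm in front (-x) of the bore axis; notch ends 11 mm behind the axis. A collar passes no notch and has 22 mm of play below it, less than the bore's depth
- foot_rack: fixed rack, white base and grey back wall, origin at the centre of its underside, x to its back, y along it. Base 70 x 276 x 40 mm with four vertical bores at x = -7 mm, y = -99, -33, 33, 99 mm (floor 10 mm up); wall along the back. Lean a foot's stem in about 30 degrees, head to the front (-x), collar in front of the plate; straighten it as it sinks, so the spindle swings into the notch
- keeper (a joint): keeper, a comb-like steel slide on the gauge plates, 111 to 117 mm above the bench: 0 m = shut, a tooth across the front of each notch (20 mm before the bore axis); 0.033 m = fully open, each notch free for 16 mm to -y and 20 mm to +y of its middle. Opens along the rack's +y; stays where it is left (friction about 3 N)
- keeper_knob (a point): middle of the keeper's square black knob, 14 x 14 mm and 34 mm tall (117 to 151 mm above the bench; this point 137 mm), just behind the middle of the rack's back wall; pinch it from above and slide it along the rack's y
- carrier: loose wooden carrier block 150 x 150 x 28 mm, 1.2 kg, origin at the centre of its underside; four round pockets at x, y = +-42 mm, 27 mm wide, 18 mm deep (floor 10 mm up), in which the feet stand upright at the start (which where varies, some empty)
- wood_block: bystander: pine block 36 x 90 x 18 mm, origin at the centre of its underside
- flat_bar: bystander: steel flat bar 16 x 130 x 6 mm, origin at the centre of its underside
- handle_stub: bystander: loose wooden file handle 25 x 64 x 25 mm, origin at the centre of its underside

How it is judged (in metres and radians):
On the way, in this order (a step that is already met when the one before it is completed fails the run):
1. the keeper is fully open (value of joint keeper above 0.029 m), for 0.2 s.
2. every foot stands in a bore under a fitting notch while the keeper is open (((horizontal distance between foot_thin_1 and gauge_narrow_1 below 0.007 m and z of foot_thin_1 in the frame of gauge_narrow_1 below 0.004 m) or (horizontal distance between foot_thin_1 and gauge_narrow_2 below 0.007 m and z of foot_thin_1 in the frame of gauge_narrow_2 below 0.004 m)) and angle between each of foot_thin_1, foot_thin_2, foot_thick_1, foot_thick_2's own z axis and vertical below 0.1 rad and linear speed of each of foot_thin_1, foot_thin_2, foot_thick_1, foot_thick_2 below 0.03 m/s and ((horizontal distance between foot_thin_2 and gauge_narrow_1 below 0.007 m and z of foot_thin_2 in the frame of gauge_narrow_1 below 0.004 m) or (horizontal distance between foot_thin_2 and gauge_narrow_2 below 0.007 m and z of foot_thin_2 in the frame of gauge_narrow_2 below 0.004 m)) and ((horizontal distance between foot_thick_1 and gauge_wide_1 below 0.007 m and z of foot_thick_1 in the frame of gauge_wide_1 below 0.004 m) or (horizontal distance between foot_thick_1 and gauge_wide_2 below 0.007 m and z of foot_thick_1 in the frame of gauge_wide_2 below 0.004 m)) and ((horizontal distance between foot_thick_2 and gauge_wide_1 below 0.007 m and z of foot_thick_2 in the frame of gauge_wide_1 below 0.004 m) or (horizontal distance between foot_thick_2 and gauge_wide_2 below 0.007 m and z of foot_thick_2 in the frame of gauge_wide_2 below 0.004 m)) and value of joint keeper above 0.025 m), for 0.2 s.
3. the keeper is shut again (value of joint keeper below 0.005 m), for 0.2 s.
At the end, for the whole second after the job is handed in: every foot that is present stands at rest within 7 mm of the axis of a bore whose notch fits it (thin: narrow, thick: wide), its underside less than 4 mm above the bore's floor, leaning less than 0.10 rad; the keeper is within 5 mm of shut (((horizontal distance between foot_thin_1 and gauge_narrow_1 below 0.007 m and z of foot_thin_1 in the frame of gauge_narrow_1 below 0.004 m) or (horizontal distance between foot_thin_1 and gauge_narrow_2 below 0.007 m and z of foot_thin_1 in the frame of gauge_narrow_2 below 0.004 m)) and angle between each of foot_thin_1, foot_thin_2, foot_thick_1, foot_thick_2's own z axis and vertical below 0.1 rad and linear speed of each of foot_thin_1, foot_thin_2, foot_thick_1, foot_thick_2 below 0.03 m/s and ((horizontal distance between foot_thin_2 and gauge_narrow_1 below 0.007 m and z of foot_thin_2 in the frame of gauge_narrow_1 below 0.004 m) or (horizontal distance between foot_thin_2 and gauge_narrow_2 below 0.007 m and z of foot_thin_2 in the frame of gauge_narrow_2 below 0.004 m)) and ((horizontal distance between foot_thick_1 and gauge_wide_1 below 0.007 m and z of foot_thick_1 in the frame of gauge_wide_1 below 0.004 m) or (horizontal distance between foot_thick_1 and gauge_wide_2 below 0.007 m and z of foot_thick_1 in the frame of gauge_wide_2 below 0.004 m)) and ((horizontal distance between foot_thick_2 and gauge_wide_1 below 0.007 m and z of foot_thick_2 in the frame of gauge_wide_1 below 0.004 m) or (horizontal distance between foot_thick_2 and gauge_wide_2 below 0.007 m and z of foot_thick_2 in the frame of gauge_wide_2 below 0.004 m)) and value of joint keeper below 0.005 m); the robot touches nothing.
It fails at once if the wood block, flat bar or file handle is moved by more than 40 mm (distance of any of wood_block, flat_bar, handle_stub from where it was at the start of the episode above 0.04 m).
Of foot_thin_1, foot_thin_2, foot_thick_1, foot_thick_2 only 3 to 4 are there at a start; the rules pass over those that are not, and their reading is None.
At some moment in a run one of carrier may be knocked a few centimetres aside while the robot is not near it.
Once in a run the grip may slacken for a moment while it holds something.
It also fails if it takes over 200 s, if anything falls off the work surface, if the arm or the gripper's body presses on something with over 40 N, if the wrist force passes 120 N, or if a joint passes its speed limit or range.

ROBOT

A 6-joint arm with a two-finger parallel gripper is mounted at the origin on a cart in front of the work surface, level with it; the furniture and walls round the work are solid. World frame = base frame: x ahead of the robot, y to its left, z up, the work surface at z = 0. Lengths are in m, angles in degrees, forces in N, time in s.
With the tool pointing down it reaches from about 0.375 to 0.9 m from the base axis. Payload 3.1 kg.
Tool frame: the origin (TCP) lies between the finger pads; the fingertips stand 11 mm ahead of it and the grasp point (between the pads) lies 8 mm behind it; z points along the fingers, y is the line along which they close (so a half turn about z gives the same grasp; the last joint's range is limited). The gripper opens to 87 mm and grips with 3 to 60 N. Pads are 19 mm wide; open, the fingers measure 117 mm over their backs; the gripper's body (75 mm by 190 mm) begins 51 mm behind the grasp point.
Start: joints at [-82.248, 30.224, 82.088, -0, 67.689, -10.227], TCP at [0.193, -0.594, 0.234] pointing down, gripper open.
Joint ranges: [-176.69, 176.69], [-43.24, 126.21], [12.49, 139.97], [-82, 262], [0, 151.66], [-163.58, 163.58]. Speed limits (degrees/s): [159.86, 159.86, 180, 180, 180, 180].

INTERFACE

Orientations are given as a 3x3 rotation matrix whose columns are the frame's x, y, z axes.
In Python, from rig import bot gives the robot as it stands.
- The arm moves only by the tool apply_moves, never from a script. Its argument "steps" is a list that holds one entry, the list of rows, each a list of 7 numbers: the shift along the tool's x, y, z in cm, then the turn, a rotation vector about the tool's x, y, z in degrees, then the gripper command: -1 is shut, 1 is fully open, values between are in proportion. In form: [[[dx, dy, dz, rx, ry, rz, jaw], ...]]. A call has 1 to 20 rows; each row is the pose to reach, as a shift and turn from the pose commanded when the call began, along the tool's axes at that moment; what a row does not reach only later rows make up. A row lasts 1/8 s, in which the tool goes at most 62.5 mm and 10.7 degrees, less where a joint would pass 70% of its speed; a pose out of reach is approached as far as the arm can. A call with a gripper value outside its range is refused whole. The fingers move at their own pace and stop on an object; the grip force is fixed at half the most. Time passes only in rows, so rows that repeat a pose let the fingers close. It gives the time, the measured TCP pose, the force, the opening and the grip force at its end, in the units of the state.
- bot.read_state(): the state, without advancing time (a new reading comes with each control period).
- bot.capture(name): name is "scene" or "side" or "wrist"; returns the picture (384x512x3 uint8, blue, green, red); there is no depth.
- bot.camera_model(name): a dict with "intrinsics" (3x3 intrinsics, pixels), "R" (3x3) and "t" (3): a world point X has camera coordinates R X + t. Camera axes: x right, y down, z forward; pixel columns grow to the right and rows downward; lengths in m; the calibration is good to about 2 mm. A picture is of the moment at which its call begins: read the wrist's pose just before it. camera_model takes no time and is no camera call; for the wrist camera it gives the pose at the moment of the call.
- bot.hand_in(): hands the job in; it is judged then, once.
The state is a dict: "time_s": time; "joint_positions": joint angles; "qvel": joint speeds; "tau": joint torques, N m; "position": TCP position; "tcp_rot": TCP orientation; "force": force on the tool from outside, world axes, zero at the start; "moment": the same for the moment, N m; "opening": opening from 0.0 (shut) to 1.0 (fully open); "grasp_force": force on a finger pad.
Only numpy, scipy, OpenCV 4.12 (cv2) and the standard library are available. Lean on these libraries where they do the work, as an engineer would, in place of code of your own. Each camera call takes 0.05 s, during which the arm holds its last target. There are 200 camera calls.

## Working session

There is one attempt and no reset: what is moved stays moved. The work goes in short steps, Python scripts to look and compute and a tool call to move; the robot and the scene stay as the last step left them, time stands still between calls to the robot, and variables do not carry over. Pictures are saved under pics/ and viewed, at most 14 in all, crops included, and the job is handed in when it is done.

Besides the shell and the picture viewer there is one more tool, called after "Request:" as a command line: name --argument value ..., lists and objects as JSON in quotes. apply_moves: Moves the arm, as the interface text tells. Its arguments: {"type":"object","properties":{"steps":{"type":"array","items":{"type":"array","items":{"type":"array","items":{"type":"number"}}}}},"required":["steps"]}

```bash
ls; mkdir -p pics
python3 - <<'E'
from rig import bot
import cv2,numpy as np
s=bot.read_state();print(s['time_s'],s['position'],np.round(s['tcp_rot'],3).tolist(),s['opening'])
for n in("scene","side"):
    cv2.imwrite(f'pics/{n}0.png',cv2.resize(bot.capture(n),(800,600),interpolation=cv2.INTER_CUBIC))
    m=bot.camera_model(n);R=np.array(m['R']);print(n,np.round(m['intrinsics'],1).tolist(),'pos',-R.T@np.array(m['t']),R[2])
E
```

```text
pics
0.0 [ 0.19283765 -0.59376698  0.23260238] [[0.951, 0.309, -0.0], [0.309, -0.951, 0.002], [0.0, -0.002, -1.0]] 0.998202445163618
scene [[458.0, 0.0, 252.6], [0.0, 458.0, 188.8], [0.0, 0.0, 1.0]] pos [-0.3735485  -0.54589546  0.81779851] [ 0.706258    0.44461171 -0.55092656]
side [[416.3, 0.0, 254.4], [0.0, 416.3, 190.6], [0.0, 0.0, 1.0]] pos [0.14973726 0.92473765 0.53872905] [ 0.35805601 -0.85037268 -0.38556736]
```

View pics/scene0.png

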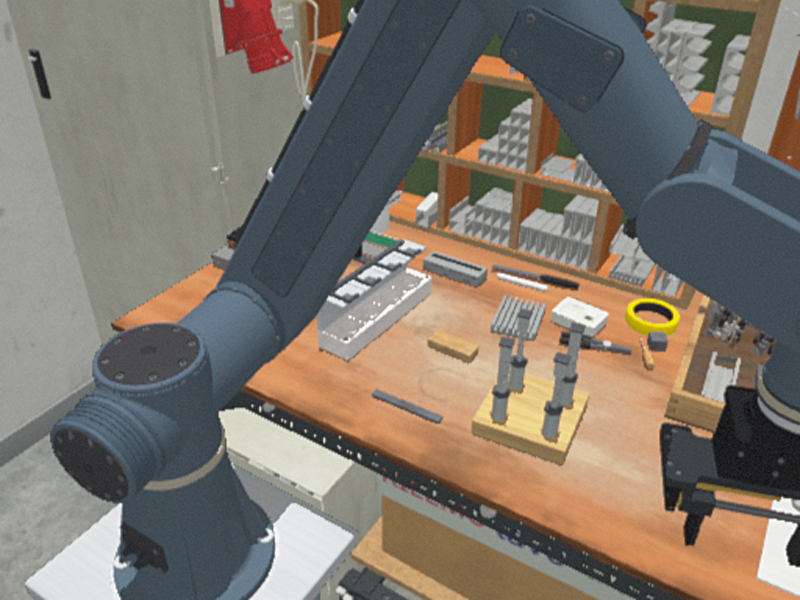

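View pics/side0.png

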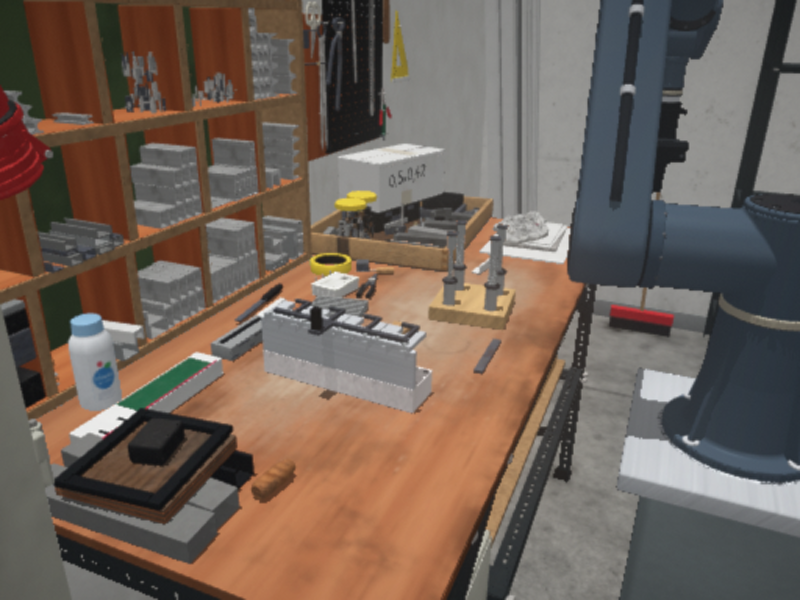

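```bash
cat > h.py <<'E'
from rig import bot
import cv2,numpy as np
def ray(m,u,v,z):
    R=np.array(m['R']);t=np.array(m['t']);K=np.array(m['intrinsics']);c=-R.T@t
    d=R.T@np.linalg.solve(K,[u,v,1.]);return c+d*(z-c[2])/d[2]
def proj(m,X):
    R=np.array(m['R']);t=np.array(m['t']);K=np.array(m['intrinsics']);p=K@(R@np.array(X,float)+t);return p[:2]/p[2]
def crop(name,out,x0,y0,w,h,k,img=None):
    img=bot.capture(name) if img is None else img
    c=cv2.resize(img[y0:y0+h,x0:x0+w],None,fx=k,fy=k,interpolation=cv2.INTER_CUBIC);cv2.imwrite('pics/'+out,c)
E
python3 - <<'E'
from h import *
a=bot.capture('scene');b=bot.capture('side')
import numpy as np
def cc(i,x,y,w,h): return cv2.resize(i[y:y+h,x:x+w],(400,300),interpolation=cv2.INTER_CUBIC)
# scene rack (195,145,100,75)x4 ; scene carrier(290,190,100,75... ) need 110 tall
A=cc(a,195,150,100,75);B=cc(a,285,195,133,100);C=cc(b,160,180,133,100);D=cc(b,265,135,100,75)
cv2.imwrite('pics/q.png',np.vstack([np.hstack([A,B]),np.hstack([C,D])]))
E
```

```text
(no output)
```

View pics/q.png

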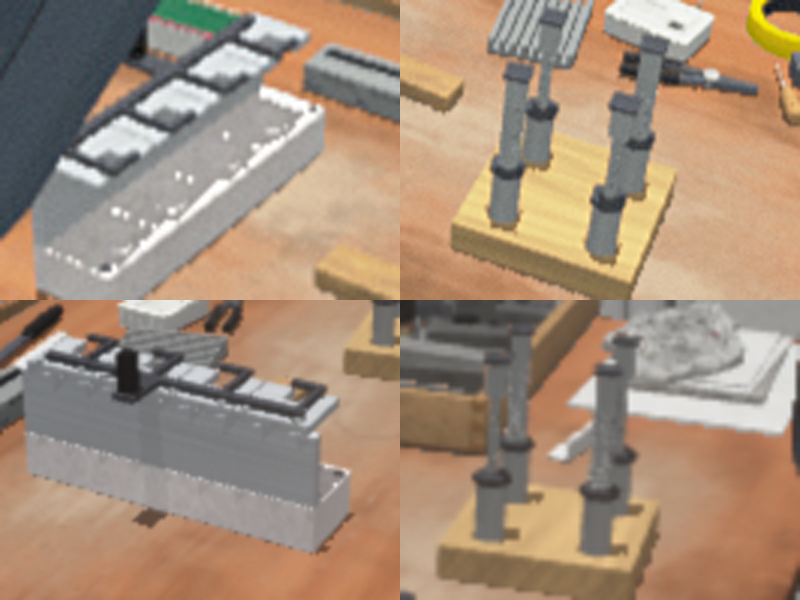

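Run:
```python
from h import *
S=bot.camera_model('scene');D=bot.camera_model('side')
r=lambda m,u,v,z:print(np.round(ray(m,u,v,z)[:2],4))
print('rack bottom: -y back, +y back, +y front (side)');r(D,160+27/3,180+172/3,0);r(D,160+313/3,180+250/3,0);r(D,160+349/3,180+208/3,0)
print('scene top front -y, +y');r(S,195+323/4,150+110/4,.04);r(S,195+108/4,150+275/4,.04)
print('knob top(side)');r(D,160+128/3,180+52/3,.151)
print('carrier top scene right, near, left');r(S,285+275/3,195+172/3,.028);r(S,285+230/3,195+284/3,.028);r(S,285+55/3,195+230/3,.028)
print('caps scene L,back,near,right');
for u,v in((118,71),(152,17),(224,101),(252,44)):r(S,285+u/3,195+v/3,.010+.164)
print('caps side');
for u,v in((98,57),(119,25),(208,69),(226,40)):r(D,265+u/4,135+v/4,.174)
print('wood, bar, handle');r(S,452*.64,342*.64,.018);r(S,407*.64,406*.64,.006);r(D,273*.64,480*.64,.012)
```

```text
rack bottom: -y back, +y back, +y front (side)
[0.7285 0.1247]
[0.4531 0.1374]
[0.4496 0.0652]
scene top front -y, +y
[0.7192 0.0546]
[0.4487 0.0727]
knob top(side)
[0.6026 0.1574]
carrier top scene right, near, left
[ 0.5597 -0.3388]
[ 0.4135 -0.3543]
[ 0.3938 -0.2111]
caps scene L,back,near,right
[ 0.4352 -0.2341]
[ 0.5171 -0.2266]
[ 0.444  -0.3172]
[ 0.5252 -0.3091]
caps side
[ 0.5194 -0.219 ]
[ 0.5322 -0.309 ]
[ 0.4366 -0.2255]
[ 0.4439 -0.3049]
wood, bar, handle
[ 0.5758 -0.0737]
[ 0.3944 -0.0876]
[0.5477 0.3731]
```

```bash
cat >> h.py <<'E'
from scipy.spatial.transform import Rotation as Ro
def tool(yaw,lean=0.):
    """tool down with tool x at world angle yaw (deg); """
    c,s=np.cos(np.radians(yaw)),np.sin(np.radians(yaw))
    return np.array([[c,s,0],[s,-c,0],[0,0,-1.]])@Ro.from_rotvec([0,lean,0],degrees=True).as_matrix()
def rel(P,R,P0=None,R0=None):
    s=bot.read_state()
    P0=np.array(s['position']) if P0 is None else P0;R0=np.array(s['tcp_rot']) if R0 is None else R0
    return np.r_[R0.T@(np.array(P)-P0)*100, Ro.from_matrix(R0.T@R).as_rotvec(degrees=True)].round(2).tolist()
E
python3 - <<'E'
from h import *
m=bot.camera_model('wrist');s=bot.read_state();R=np.array(m['R']);T=np.array(s['tcp_rot'])
c=-R.T@np.array(m['t']);print(m['intrinsics']);print('cam in tool',T.T@(c-s['position']));print('cam axes in tool (rows)',np.round(R@T,3).tolist())
# move: over carrier, then over rack
for P,y in(((.48,-.27,.40),6),((.58,.03,.42),0)):print(rel(P,tool(y)))
E
```

```text
[[281.19699376   0.         255.29221407]
 [  0.         281.19699376 190.45587322]
 [  0.           0.           1.        ]]
cam in tool [ 7.37075773e-02 -9.56409325e-05 -1.50978846e-01]
cam axes in tool (rows) [[0.0, 1.0, 0.0], [-0.964, 0.0, -0.266], [-0.266, -0.0, 0.964]]
[37.31, -21.98, -16.67, -0.08, -0.01, 11.98]
[56.09, -47.43, -18.63, -0.08, -0.0, 17.98]
```

Run:
```python
from h import *
print(rel((.40,-.28,.31),tool(6)))
```

```text
[29.39, -23.49, -7.67, -0.08, -0.01, 11.98]
```

Request:
apply_moves --steps '[[[0,0,-7.7,0,0,0,1],[0,0,-7.7,0,0,0,1],[29.4,-23.5,-7.7,0,0,12,1],[29.4,-23.5,-7.7,0,0,12,1],[29.4,-23.5,-7.7,0,0,12,1],[29.4,-23.5,-7.7,0,0,12,1],[29.4,-23.5,-7.7,0,0,12,1],[29.4,-23.5,-7.7,0,0,12,1],[29.4,-23.5,-7.7,0,0,12,1],[29.4,-23.5,-7.7,0,0,12,1]]]'

```text
time_s: 1.45
position: [0.4, -0.2802, 0.3104]
tcp_rot: [[0.994, 0.105, -0.001], [0.105, -0.994, -0.001], [-0.001, 0.0, -1.0]]
force: [-0.2, -0.1, 0.0]
opening: 1.0
grasp_force: 0.0
```

Run:
```python
from h import *
import json
s=bot.read_state();m=bot.camera_model('wrist');im=bot.capture('wrist');cv2.imwrite('c0.png',im)
json.dump({k:np.array(v).tolist() for k,v in m.items() if k in('R','t','intrinsics')},open('c0.json','w'))
print(s['time_s'],s['position'],s['joint_positions'])
cv2.imwrite('pics/c0.png',cv2.resize(im,(800,600),interpolation=cv2.INTER_CUBIC))
P=(.59,.02,.20);P1=(.59,.02,.31);print(rel(P1,tool(87)),rel(P,tool(87)))
```

```text
1.45 [ 0.39998834 -0.28021034  0.31039232] [-4.81250494e+01  1.42864823e+01  9.53613664e+01 -4.33235523e-02
  7.03501372e+01  3.58431737e+01]
[22.05, -27.96, 0.02, -0.0, 0.04, -81.05] [22.05, -27.96, 11.02, -0.0, 0.04, -81.05]
```

View pics/c0.png

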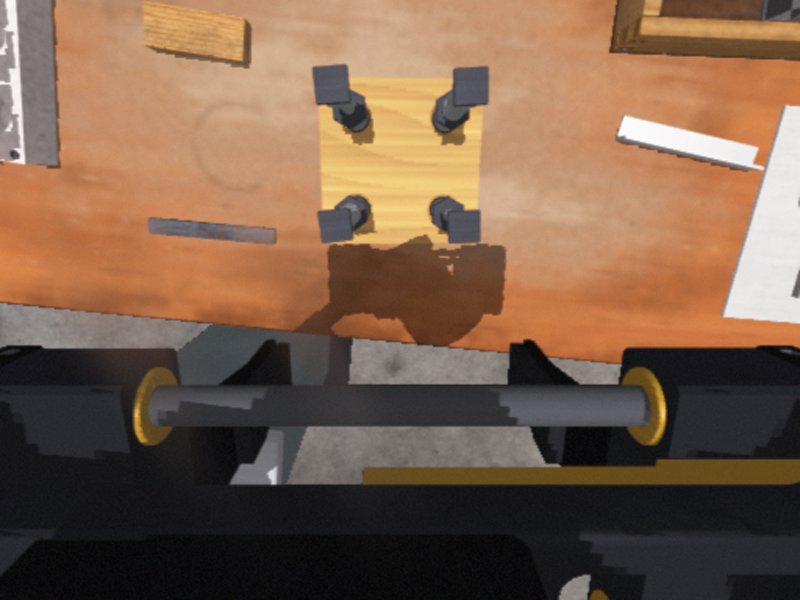

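Request:
apply_moves --steps '[[[22,-28,0,0,0,-81,1],[22,-28,0,0,0,-81,1],[22,-28,0,0,0,-81,1],[22,-28,0,0,0,-81,1],[22,-28,0,0,0,-81,1],[22,-28,0,0,0,-81,1],[22,-28,0,0,0,-81,1],[22,-28,0,0,0,-81,1],[22,-28,11,0,0,-81,1],[22,-28,11,0,0,-81,1],[22,-28,11,0,0,-81,1],[22,-28,11,0,0,-81,1]]]'

```text
time_s: 3.0
position: [0.5913, 0.0197, 0.2019]
tcp_rot: [[0.055, 0.999, 0.003], [0.999, -0.055, -0.001], [-0.0, 0.003, -1.0]]
force: [0.8, -0.6, 0.6]
opening: 0.999
grasp_force: 0.0
```

Run:
```python
from h import *
import json
s=bot.read_state();m=bot.camera_model('wrist');im=bot.capture('wrist');cv2.imwrite('r0.png',im)
json.dump({k:np.array(v).tolist() for k,v in m.items() if k in('R','t','intrinsics')},open('r0.json','w'))
print(s['time_s'],s['position'],s['joint_positions'])
A=cv2.resize(im[0:250],(800,390),interpolation=cv2.INTER_CUBIC)
B=cv2.resize(cv2.imread('c0.png')[30:170,190:330],(210,210),interpolation=cv2.INTER_CUBIC)
o=np.zeros((600,800,3),np.uint8);o[:390]=A;o[390:,:210]=B
# scene crop of carrier
S=bot.capture('scene');o[390:,210:490]=cv2.resize(S[195:285,300:420],(280,210),interpolation=cv2.INTER_CUBIC)
D=bot.capture('side');o[390:,490:770]=cv2.resize(D[135:210,265:365],(280,210),interpolation=cv2.INTER_CUBIC)
cv2.imwrite('pics/r0.png',o)
```

```text
3.0 [0.59125114 0.01970151 0.20193374] [-8.90398196e+00  2.97375568e+01  8.89989037e+01 -5.02763303e-03
  6.11057325e+01 -5.76771847e+00]
```

View pics/r0.png

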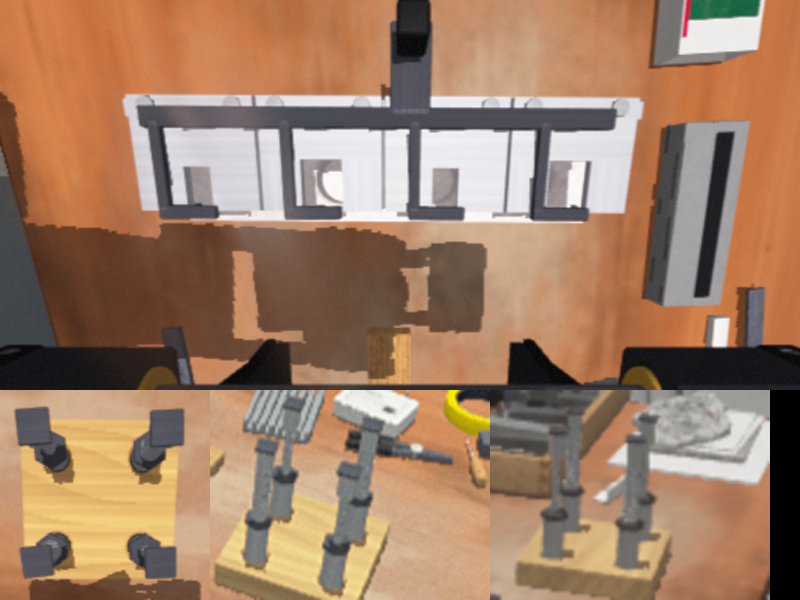

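Run:
```python
from h import *
im=cv2.imread('r0.png')
a=cv2.resize(im[85:150,75:255],(800,289),interpolation=cv2.INTER_CUBIC)
b=cv2.resize(im[85:150,235:415],(800,289),interpolation=cv2.INTER_CUBIC)
cv2.imwrite('pics/r1.png',np.vstack([a,b]))
```

```text
(no output)
```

View pics/r1.png

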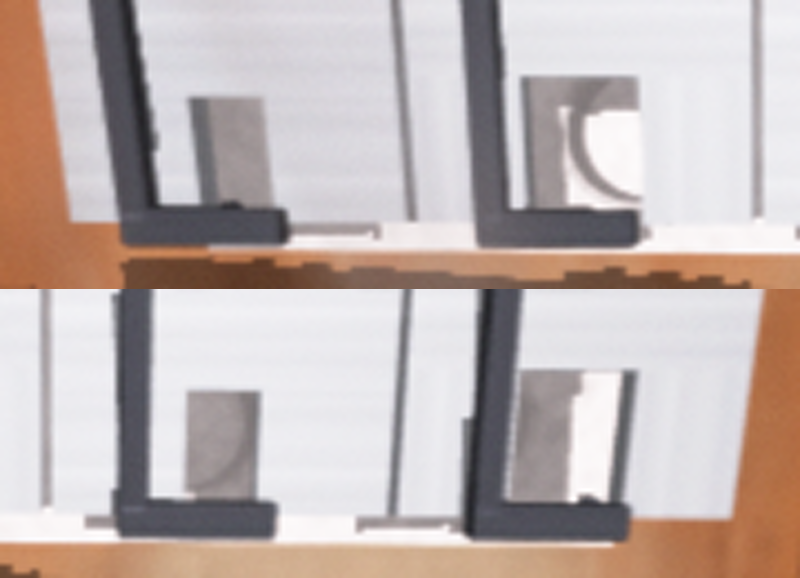

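```bash
cat > g.py <<'E'
from h import *
import json
m=json.load(open('r0.json'));k=800/180
P=[];L=[]
for (xl,xr,y,x0,y0,gx,gy) in((190,263,97,75,85,7,99),(521,638,76,75,85,11,33),(187,260,391-289,235,85,7,-33),(519,637,371-289,235,85,11,-99)):
    l=ray(m,x0+xl/k-.5+.1,y0+y/k-.4,.110);r=ray(m,x0+xr/k-.4,y0+y/k-.4,.110)
    P.append(((l+r)/2)[:2]);L.append([(gx-7)/1e3,gy/1e3]);print('w',np.linalg.norm(l-r).round(4),P[-1].round(4))
P=np.array(P);L=np.array(L)
z=np.polyfit(L@[0,1],P,1) # not used directly
# rigid fit
pc,lc=P.mean(0),L.mean(0);H=(L-lc).T@(P-pc);a=np.arctan2(H[0,1]-H[1,0],H[0,0]+H[1,1])
Rr=np.array([[np.cos(a),-np.sin(a)],[np.sin(a),np.cos(a)]]);o=pc-Rr@lc
E
cat >> g.py <<'E'
if __name__=='__main__':
    print('angle',np.degrees(a),'origin',o,'res mm',((L@Rr.T+o-P)*1e3).round(1).tolist(),'len',np.linalg.norm(P[3]-P[0]))
    for q in((.067,-.012),(.060,-.0165),(.06,0)):
        print('knob hyp proj(800 scale)',[(proj(m,[*(Rr@q+o),z])*1.5625).round(0).tolist() for z in(.151,.117)])
    c=json.load(open('c0.json'));pts=[(332,85),(471,86),(337,225),(463,226)]
    for u,v in pts: print('cap',ray(c,u*.64-.2,v*.64-.2,.174)[:2].round(4))
E
python3 g.py
```

```text
w 0.0136 [0.4895 0.1037]
w 0.0217 [0.5554 0.1038]
w 0.0136 [0.621  0.0956]
w 0.022 [0.6869 0.0956]
angle 86.48630426485133 origin [0.58810194 0.09767586] res mm [[-0.2, 0.1], [-0.0, -0.1], [-0.0, 0.0], [0.2, 0.0]] len 0.1976115031668086
knob hyp proj(800 scale) [[409.0, -9.0], [407.0, 20.0]]
knob hyp proj(800 scale) [[420.0, 11.0], [417.0, 37.0]]
knob hyp proj(800 scale) [[379.0, 11.0], [382.0, 36.0]]
cap [ 0.5214 -0.2266]
cap [ 0.5296 -0.3093]
cap [ 0.4387 -0.2352]
cap [ 0.4467 -0.3166]
```

Run:
```python
from h import *
R=tool(86.5)
print(rel((.604,.157,.202),R),rel((.604,.157,.133),R))
```

```text
[13.7, 0.52, 0.1, 0.29, 0.03, 0.44] [13.7, 0.49, 7.0, 0.29, 0.03, 0.44]
```

Request:
apply_moves --steps '[[[13.7,0.5,0,0,0,0.4,1],[13.7,0.5,0,0,0,0.4,1],[13.7,0.5,0,0,0,0.4,1],[13.7,0.5,3.5,0,0,0.4,1],[13.7,0.5,6.9,0,0,0.4,1],[13.7,0.5,6.9,0,0,0.4,1],[13.7,0.5,6.9,0,0,0.4,1]]]'

```text
time_s: 4.03
position: [0.6032, 0.1574, 0.1333]
tcp_rot: [[0.06, 0.998, 0.003], [0.998, -0.06, 0.0], [0.0, 0.003, -1.0]]
force: [0.9, 0.4, -0.9]
opening: 1.0
grasp_force: 0.0
```

Run:
```python
from h import *
s=bot.read_state();print(s['position'],s['tcp_rot'].round(4).tolist() if hasattr(s['tcp_rot'],'round') else s['tcp_rot'],s['force'])
im=bot.capture('side');im2=bot.capture('wrist')
o=np.hstack([cv2.resize(im[150:270,150:310],(400,300),interpolation=cv2.INTER_CUBIC),cv2.resize(im2[60:300,90:410],(400,300),interpolation=cv2.INTER_CUBIC)])
cv2.imwrite('pics/k.png',o)
```

```text
[0.60320874 0.15737256 0.13327065] [[0.0601, 0.9982, 0.0029], [0.9982, -0.0601, 0.0001], [0.0002, 0.0029, -1.0]] [ 0.91369065  0.42711055 -0.87690152]
```

View pics/k.png

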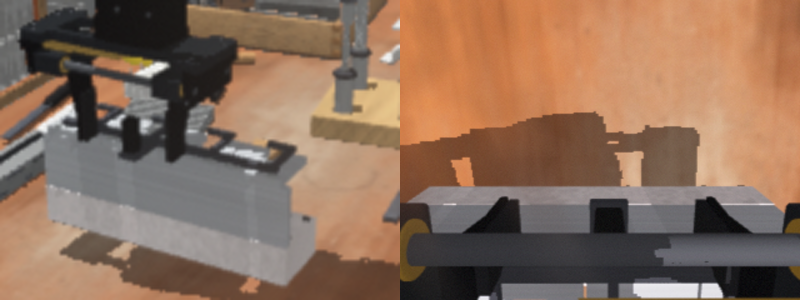

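Request:
apply_moves --steps '[[[0,0,0,0,0,0,-1],[0,0,0,0,0,0,-1],[0,0,0,0,0,0,-1],[0,0,0,0,0,0,-1],[0,0,0,0,0,0,-1],[0,0,0,0,0,0,-1],[0,0,0,0,0,0,-1],[0,0,0,0,0,0,-1]]]'

```text
time_s: 5.12
position: [0.6028, 0.1577, 0.1316]
tcp_rot: [[0.06, 0.998, 0.002], [0.998, -0.06, -0.0], [0.0, 0.002, -1.0]]
force: [3.7, -0.2, -2.4]
opening: 0.173
grasp_force: 1.5
```

Request:
apply_moves --steps '[[[0,-0.8,0,0,0,0,-1],[0,-1.6,0,0,0,0,-1],[0,-2.4,0,0,0,0,-1],[0,-3.0,0,0,0,0,-1],[0,-3.2,0,0,0,0,-1],[0,-3.3,0,0,0,0,-1],[0,-3.3,0,0,0,0,-1],[0,-3.3,0,0,0,0,-1]]]'

```text
time_s: 6.12
position: [0.5741, 0.1594, 0.1316]
tcp_rot: [[0.06, 0.998, 0.011], [0.998, -0.06, 0.0], [0.001, 0.011, -1.0]]
force: [13.0, -0.5, -11.3]
opening: 0.157
grasp_force: 30.1
```

Request:
apply_moves --steps '[[[0,-0.3,0,0,0,0,-1],[0,-0.5,0,0,0,0,-1],[0,-0.5,0,0,0,0,-1],[0,-0.5,0,0,0,0,-1]]]'

```text
time_s: 6.62
position: [0.5695, 0.1597, 0.1318]
tcp_rot: [[0.06, 0.998, 0.011], [0.998, -0.06, 0.0], [0.001, 0.011, -1.0]]
force: [4.8, 0.6, -1.8]
opening: 0.269
grasp_force: 2.9
```

Request:
apply_moves --steps '[[[0,0,0,0,0,0,-1],[0,0,0,0,0,0,-1],[0,0,0,0,0,0,-1],[0,0,0,0,0,0,-1],[0,-0.2,0,0,0,0,-1],[0,-0.2,0,0,0,0,-1]]]'

```text
time_s: 7.38
position: [0.574, 0.1594, 0.1323]
tcp_rot: [[0.06, 0.998, 0.026], [0.998, -0.06, 0.0], [0.002, 0.026, -1.0]]
force: [24.2, -2.2, -18.9]
opening: 0.161
grasp_force: 30.4
```

Run:
```python
from h import *
s=bot.read_state();print(s['position'],s['force'],s['opening'],s['grasp_force'])
im=bot.capture('side');im2=bot.capture('wrist')
o=np.hstack([cv2.resize(im[170:250,170:277],(400,300),interpolation=cv2.INTER_CUBIC),cv2.resize(im2[60:300,90:410],(400,300),interpolation=cv2.INTER_CUBIC)])
cv2.imwrite('pics/k2.png',o)
```

```text
[0.57401242 0.1593913  0.13233312] [ 24.20687563  -2.16533421 -18.85356607] 0.16107625319417299 30.356553588062525
```

View pics/k2.png

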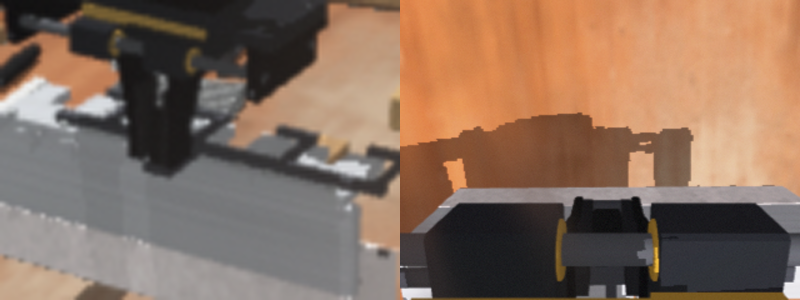

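Request:
apply_moves --steps '[[[0,0.5,0,0,0,0,-1],[0,1.0,0,0,0,0,-1],[0,1.0,0,0,0,0,-1],[0,1.0,0,0,0,0,0],[0,1.0,0,0,0,0,0],[0,1.0,0,0,0,0,0],[0,1.0,0,0,0,0,0],[0,1.0,-5,0,0,0,0],[0,1.0,-10,0,0,0,0],[0,1.0,-14,0,0,0,0],[0,1.0,-14,0,0,0,0]]]'

```text
time_s: 8.85
position: [0.5738, 0.1599, 0.2754]
tcp_rot: [[0.059, 0.998, 0.008], [0.998, -0.059, 0.001], [0.001, 0.008, -1.0]]
force: [-0.2, -0.9, -1.4]
opening: 0.495
grasp_force: 0.0
```

Run:
```python
from h import *
s=bot.read_state();print(s['position'],s['force'],s['opening'],s['time_s'])
im=bot.capture('side');S=bot.capture('scene')
z=lambda i,x,y,w,h:cv2.resize(i[y:y+h,x:x+w],(400,300),interpolation=cv2.INTER_CUBIC)
o=np.vstack([np.hstack([z(S,312,192,32,24),z(S,344,192,32,24)]),np.hstack([z(im,280,140,56,42),z(im,160,180,133,100)])])
# scene 64x48 region split replaced by one 72x54
o[:300,:400]=z(S,308,195,72,54); o[:300,400:]=z(S,350,195,40,30)
cv2.imwrite('pics/f.png',o)
```

```text
[0.57378916 0.15987953 0.27544501] [-0.16447498 -0.89314381 -1.44817118] 0.49542047728144123 8.85
```

View pics/f.png

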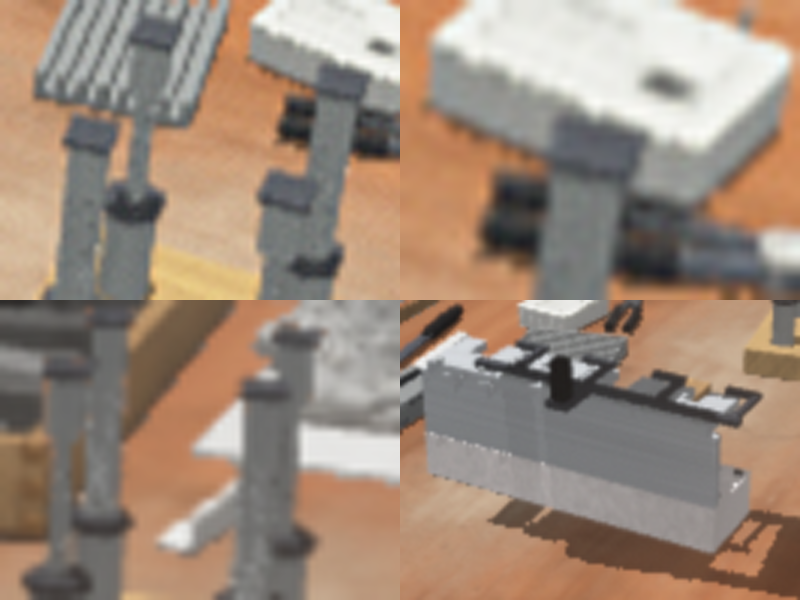

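```bash
cat > path.py <<'E'
from g import *
from scipy.optimize import minimize
def outline(r):
    seg=[(12,np.linspace(0,62,32)),(15.5,np.linspace(62,70,6)),(r,np.linspace(70,125,30))]
    return np.array([(sg*w,s) for w,S in seg for s in S for sg in(-1,1)]+[(x,0) for x in np.linspace(-12,12,9)]+[(x,70) for x in np.linspace(-15.5,15.5,11)])
def box(p,x0,x1,z0,z1):
    d=np.maximum(np.array([x0,z0])-p,p-np.array([x1,z1]));return np.where((d>0).any(1),np.linalg.norm(np.maximum(d,0),axis=1),d.max(1))
def clear(b,th,r,ne):
    t=np.radians(th);O=outline(r);n=np.array([np.cos(t),np.sin(t)]);a=np.array([-np.sin(t),np.cos(t)])
    p=b+O[:,:1]*n+O[:,1:]*a
    d=np.minimum.reduce([box(p,-28,-16,-10,30),box(p,16,60,-10,30),box(p,-60,60,-10,0)])
    col=(O[:,1]<=70);d[col]=np.minimum(d[col],box(p[col],-16,60,92,100));d[~col]=np.minimum(d[~col],box(p[~col],ne,60,92,100))
    return d.min()
def path(r,ne):
    out=[]
    for th in(30,27,24,21,18,15,12,9,6,3,0):
        X,Z=np.meshgrid(np.arange(-12,14,.5),np.arange(0,45,.5));
        v=np.array([clear(np.array([x,z]),th,r,ne) for x,z in zip(X.ravel(),Z.ravel())]);i=v.argmax()
        out.append((th,X.ravel()[i],Z.ravel()[i],v[i]))
    return out
def tcp(b,th,gy,s=138.,dx=0,dy=0):
    t=np.radians(th);x=b[0]+dx-s*np.sin(t)-7;z=b[1]+s*np.cos(t)+10
    xy=Rr@[x/1e3,(gy+dy)/1e3]+o
    return np.array([*xy,z/1e3]),tool(np.degrees(a),th)
if __name__=='__main__':
    for r,ne in((9,11),(5,7)):
        for q in path(r,ne):print(q)
E
python3 path.py | grep -v w
```

```text
(30, np.float64(-12.0), np.float64(44.5), np.float64(8.330801338667996))
(27, np.float64(-12.0), np.float64(42.5), np.float64(6.908957777662361))
(24, np.float64(-12.0), np.float64(40.5), np.float64(5.335565533837487))
(21, np.float64(-12.0), np.float64(38.0), np.float64(3.620789432415571))
(18, np.float64(2.5), np.float64(18.5), np.float64(2.087321804458158))
(15, np.float64(2.0), np.float64(18.0), np.float64(2.2944804986302016))
(12, np.float64(1.5), np.float64(17.5), np.float64(2.5222862219942335))
(9, np.float64(1.0), np.float64(17.5), np.float64(2.937081950216779))
(6, np.float64(0.5), np.float64(17.5), np.float64(3.1069365950898056))
(3, np.float64(0.5), np.float64(11.5), np.float64(3.5164455829451136))
(0, np.float64(-1.0), np.float64(3.0), np.float64(3.0))
(30, np.float64(-12.0), np.float64(44.5), np.float64(8.330801338667996))
(27, np.float64(-12.0), np.float64(42.5), np.float64(6.908957777662361))
(24, np.float64(-12.0), np.float64(40.5), np.float64(5.335565533837487))
(21, np.float64(-12.0), np.float64(38.0), np.float64(3.620789432415571))
(18, np.float64(2.5), np.float64(18.5), np.float64(2.087321804458158))
(15, np.float64(2.0), np.float64(18.0), np.float64(2.2944804986302016))
(12, np.float64(1.5), np.float64(17.5), np.float64(2.5222862219942335))
(9, np.float64(1.0), np.float64(17.5), np.float64(2.937081950216779))
(6, np.float64(0.5), np.float64(17.5), np.float64(3.1069365950898056))
(3, np.float64(0.5), np.float64(11.5), np.float64(3.5164455829451136))
(0, np.float64(-1.0), np.float64(3.0), np.float64(3.0))
```

Run:
```python
from h import *
R=tool(9)
for xy in((.5296,-.3093),(.4387,-.2352),(.5214,-.2266),(.4467,-.3166)):print(rel((*xy,.2754),R),rel((*xy,.148),R))
```

```text
[-47.05, -1.37, -0.4, -0.03, 0.04, 77.59] [-47.05, -1.36, 12.34, -0.03, 0.04, 77.59]
[-40.19, -10.88, -0.39, -0.03, 0.04, 77.59] [-40.19, -10.87, 12.35, -0.03, 0.04, 77.59]
[-38.84, -2.68, -0.4, -0.03, 0.04, 77.59] [-38.84, -2.67, 12.34, -0.03, 0.04, 77.59]
[-48.27, -9.6, -0.39, -0.03, 0.04, 77.59] [-48.27, -9.59, 12.35, -0.03, 0.04, 77.59]
```

```bash
cat > p2.py <<'E'
from path import *
W=[(32,None)]
for th in(32,30,28,26,24,22,20,16,12,8,4):
    X,Z=np.meshgrid(np.arange(-4,8,.25),np.arange(12,24.5,.25));v=np.array([clear(np.array([x,z]),th,9,11) for x,z in zip(X.ravel(),Z.ravel())]);i=v.argmax();print(th,X.ravel()[i],Z.ravel()[i],v[i].round(2))
for th,b0 in((30,(4,23)),(28,(3.8,22))):
    t=np.radians(th)
    print(th,[ (L,clear(np.array(b0)-L*np.array([np.sin(t),-np.cos(t)]),th,9,11).round(2)) for L in(0,2,4,6,8,12,16,24,40,60,80)])
E
python3 p2.py|grep -v w
```

```text
32 4.0 24.25 1.92
30 3.25 24.0 1.83
28 3.75 21.25 1.64
26 3.5 20.5 1.64
24 3.25 20.0 1.75
22 3.0 19.25 1.83
20 2.75 18.75 1.97
16 2.25 17.5 2.21
12 1.5 17.75 2.56
8 1.0 17.0 3.12
4 0.5 16.0 3.53
30 [(0, np.float64(1.61)), (2, np.float64(1.8)), (4, np.float64(1.77)), (6, np.float64(1.69)), (8, np.float64(1.7)), (12, np.float64(1.82)), (16, np.float64(1.82)), (24, np.float64(5.19)), (40, np.float64(5.19)), (60, np.float64(5.19)), (80, np.float64(9.61))]
28 [(0, np.float64(0.92)), (2, np.float64(0.32)), (4, np.float64(0.21)), (6, np.float64(-0.06)), (8, np.float64(0.13)), (12, np.float64(1.26)), (16, np.float64(1.76)), (24, np.float64(3.5)), (40, np.float64(3.5)), (60, np.float64(3.5)), (80, np.float64(7.16))]
```

Request:
apply_moves --steps '[[[-20,-1.4,0,0,0,30,0.4],[-47,-1.4,0,0,0,77.6,0.4],[-47,-1.4,0,0,0,77.6,0.4],[-47,-1.4,0,0,0,77.6,0.4],[-47,-1.4,0,0,0,77.6,0.4],[-47,-1.4,0,0,0,77.6,0.4],[-47,-1.4,0,0,0,77.6,0.4],[-47,-1.4,0,0,0,77.6,0.4],[-47,-1.4,0,0,0,77.6,0.4],[-47,-1.4,0,0,0,77.6,0.4],[-47,-1.4,0,0,0,77.6,0.4],[-47,-1.4,0,0,0,77.6,0.4]]]'

```text
time_s: 10.45
position: [0.5302, -0.3074, 0.2716]
tcp_rot: [[0.987, 0.158, -0.0], [0.158, -0.987, 0.0], [-0.0, -0.0, -1.0]]
force: [-0.3, 0.8, -0.1]
opening: 0.699
grasp_force: 0.0
```

Run:
```python
from h import *
m=bot.camera_model('wrist');im=bot.capture('wrist');o=cv2.resize(im,(800,600),interpolation=cv2.INTER_CUBIC)
for xy in((.5296,-.3093),(.4387,-.2352),(.5214,-.2266),(.4467,-.3166)):
    p=proj(m,(*xy,.174))*1.5625;print(p.round());cv2.drawMarker(o,tuple(int(i) for i in p),(0,255,0),0,12,1)
cv2.imwrite('pics/w1.png',o)
s=bot.read_state();R=tool(9);print(rel((.5296,-.3093,.148),R))
```

```text
[403. 307.]
[265. 424.]
[261. 299.]
[393. 431.]
[-0.09, 0.16, 12.37, -0.01, -0.0, 0.07]
```

View pics/w1.png

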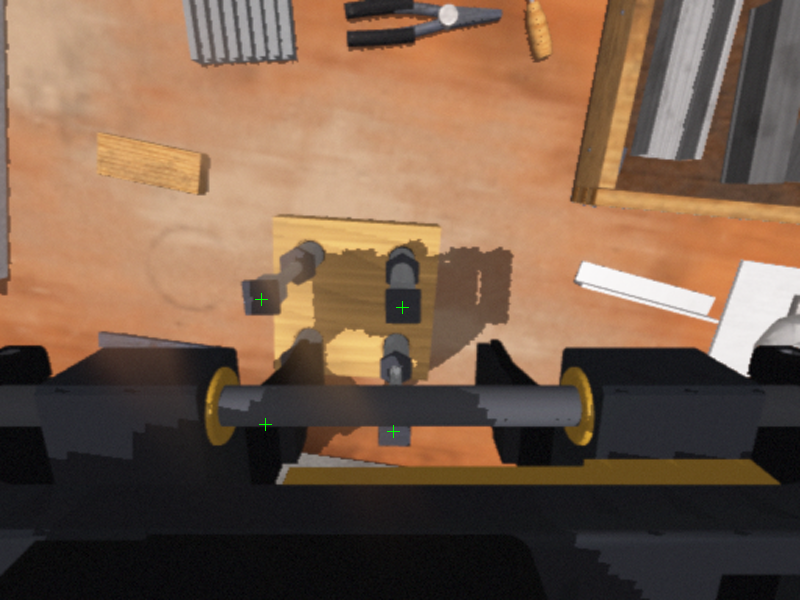

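Request:
apply_moves --steps '[[[-0.1,0.2,5,0,0,0,0.2],[-0.1,0.2,10,0,0,0,0.2],[-0.1,0.2,12.3,0,0,0,0.2],[-0.1,0.2,12.3,0,0,0,0.2],[-0.1,0.2,12.3,0,0,0,-1],[-0.1,0.2,12.3,0,0,0,-1],[-0.1,0.2,12.3,0,0,0,-1],[-0.1,0.2,12.3,0,0,0,-1],[-0.1,0.2,12.3,0,0,0,-1],[-0.1,0.2,12.3,0,0,0,-1]]]'

```text
time_s: 11.75
position: [0.5296, -0.3111, 0.1492]
tcp_rot: [[0.988, 0.156, 0.001], [0.156, -0.988, -0.001], [0.001, 0.001, -1.0]]
force: [0.4, 0.7, 5.3]
opening: 0.221
grasp_force: 30.0
```

Request:
apply_moves --steps '[[[0,0,0,0,0,0,-0.2],[0,0,0,0,0,0,-0.2],[0,-0.1,-0.6,0,0,0,-0.2],[0,-0.1,-0.6,0,0,0,-0.2],[0,-0.1,-0.6,0,0,0,-1],[0,-0.1,-0.6,0,0,0,-1],[0,-0.1,-0.6,0,0,0,-1],[0,-0.1,-0.6,0,0,0,-1]]]'

```text
time_s: 12.75
position: [0.5291, -0.3099, 0.1545]
tcp_rot: [[0.988, 0.156, -0.0], [0.156, -0.988, 0.0], [-0.0, -0.0, -1.0]]
force: [0.4, 0.1, -1.3]
opening: 0.21
grasp_force: 29.7
```

Run:
```python
from h import *
w=bot.capture('wrist');S=bot.capture('scene');D=bot.capture('side')
z=lambda i,x,y,w,h:cv2.resize(i[y:y+h,x:x+w],(400,300),interpolation=cv2.INTER_CUBIC)
m=bot.camera_model('side');print(proj(m,(.53,-.31,.155)),proj(bot.camera_model('scene'),(.53,-.31,.155)))
u,v=proj(m,(.53,-.31,.155)).astype(int);a,b=proj(bot.camera_model('scene'),(.53,-.31,.155)).astype(int)
cv2.imwrite('pics/g1.png',np.vstack([np.hstack([z(w,176,150,160,120),z(S,a-24,b-18,48,36)]),np.hstack([z(D,u-24,v-18,48,36),z(S,a-48,b-30,96,72)])]))
```

```text
[295.2044188  146.99190706] [368.94573531 215.16969339]
```

View pics/g1.png

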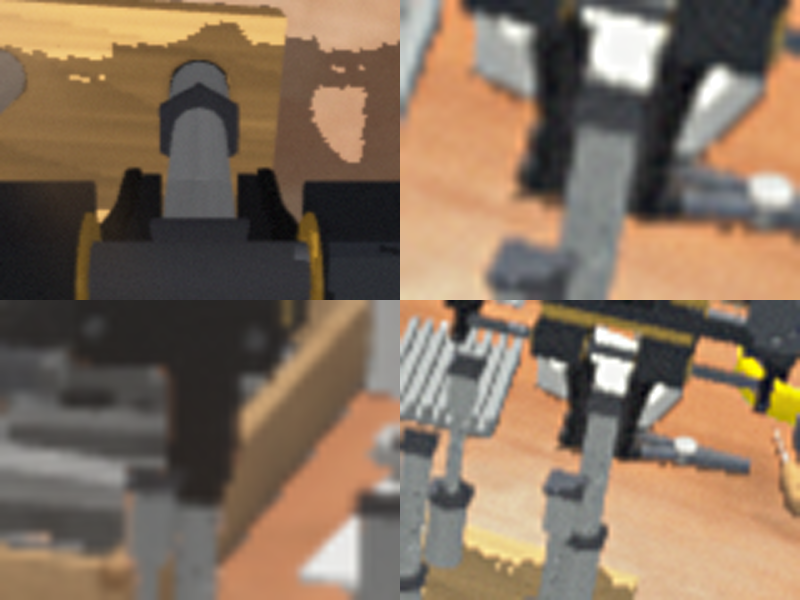

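Request:
apply_moves --steps '[[[0,0,0,0,0,0,-0.2],[0,0,0,0,0,0,-0.2],[0,-0.1,-0.4,0,0,0,-0.2],[0,-0.1,-0.4,0,0,0,-0.2],[0,-0.1,-0.4,0,0,0,-1],[0,-0.1,-0.4,0,0,0,-1],[0,-0.1,-0.4,0,0,0,-1],[0,-0.1,-0.4,0,0,0,-1]]]'

```text
time_s: 13.9
position: [0.529, -0.309, 0.1586]
tcp_rot: [[0.988, 0.156, 0.0], [0.156, -0.988, -0.0], [0.0, 0.0, -1.0]]
force: [0.3, -0.0, 0.2]
opening: 0.225
grasp_force: 29.7
```

Request:
apply_moves --steps '[[[0,0,0,0,0,0,-0.2],[0,0,0,0,0,0,-0.2],[0,0,0.2,0,0,0,-0.2],[0,0,0.2,0,0,0,-0.2],[0,0,0.2,0,0,0,-1],[0,0,0.2,0,0,0,-1],[0,0,0.2,0,0,0,-1],[0,0,0.2,0,0,0,-1]]]'

```text
time_s: 14.9
position: [0.529, -0.309, 0.1566]
tcp_rot: [[0.988, 0.156, 0.0], [0.156, -0.988, -0.0], [0.0, 0.0, -1.0]]
force: [0.2, 0.1, 0.9]
opening: 0.224
grasp_force: 29.8
```

Request:
apply_moves --steps '[[[0,0,0,0,0,0,-0.2],[0,0,0,0,0,0,-0.2],[0,0,0.5,0,0,0,-0.2],[0,0,0.5,0,0,0,-0.2],[0,0,0.5,0,0,0,-1],[0,0,0.5,0,0,0,-1],[0,0,0.5,0,0,0,-1],[0,0,0.5,0,0,0,-1]]]'

```text
time_s: 15.9
position: [0.529, -0.309, 0.1516]
tcp_rot: [[0.988, 0.156, 0.0], [0.156, -0.988, -0.0], [0.0, 0.0, -1.0]]
force: [0.5, -0.1, -0.3]
opening: 0.215
grasp_force: 29.9
```

Request:
apply_moves --steps '[[[0,0,0,0,0,0,-0.2],[0,0,0,0,0,0,-0.2],[0,0,-0.2,0,0,0,-0.2],[0,0,-0.2,0,0,0,-0.2],[0,0,-0.2,0,0,0,-1],[0,0,-0.2,0,0,0,-1],[0,0,-0.2,0,0,0,-1],[0,0,-0.2,0,0,0,-1],[0,0,-0.2,0,0,0,-1],[0,0,-1,0,0,0,-1],[0,0,-3,0,0,0,-1],[0,0,-6,0,0,0,-1],[0,0,-11,0,0,0,-1],[0,0,-11,0,0,0,-1],[0,0,-11,0,0,0,-1]]]'

```text
time_s: 17.77
position: [0.528, -0.3082, 0.2609]
tcp_rot: [[0.988, 0.156, -0.002], [0.156, -0.988, 0.001], [-0.002, -0.002, -1.0]]
force: [-0.2, 0.5, -2.4]
opening: 0.209
grasp_force: 29.7
```

Run:
```python
from h import *
s=bot.read_state();P=np.array(s['position']);T=np.array(s['tcp_rot'])
w=bot.capture('wrist');m=bot.camera_model('wrist')
o=cv2.resize(w[90:270,136:376],(800,600),interpolation=cv2.INTER_CUBIC);k=800/240
sg=(P[2]-.1536)+.010  # foot bottom z
for name,ss,r in(('collar top',70,15.5),('bottom',0,12),('capbot',160,10.5)):
    for sx in(-1,1):
        X=P+T@np.array([0,sx*r/1e3,(.1436*1000-ss)/1e3]);p=(proj(m,X)-[136,90])*k;print(name,sx,p.round(0))
        cv2.drawMarker(o,tuple(int(i) for i in p),(0,255,0),0,14,1)
cv2.imwrite('pics/h1.png',o);print(P,s['opening'])
```

```text
collar top -1 [339. 379.]
collar top 1 [462. 379.]
bottom -1 [363. 311.]
bottom 1 [438. 311.]
capbot -1 [335. 557.]
capbot 1 [468. 557.]
[ 0.52803251 -0.30823056  0.26091308] 0.20858206764301637
```

View pics/h1.png

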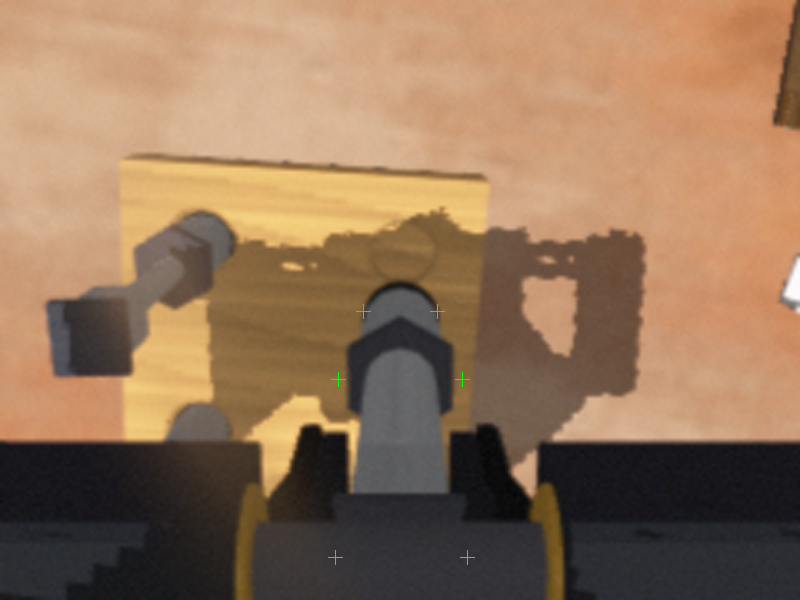

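Run:
```python
from h import *
s=bot.read_state();P=np.array(s['position']);T=np.array(s['tcp_rot']);m=bot.camera_model('wrist');k=800/240
for dz in(-4,0,4):
  for n,x,ss in(('bot',12,0),('colltop corner',15.5,70),('collbot corner',15.5,62),('captop',10.5,164),('capbot',10.5,160)):
    X=P+T@np.array([x/1e3,0,(.1436*1000+dz-ss)/1e3]);print(dz,n,((proj(m,X)-[136,90])*k).round(0))
```

```text
-4 bot [399. 278.]
-4 colltop corner [399. 324.]
-4 collbot corner [399. 316.]
-4 captop [399. 518.]
-4 capbot [399. 507.]
0 bot [399. 276.]
0 colltop corner [399. 320.]
0 collbot corner [399. 312.]
0 captop [399. 507.]
0 capbot [399. 495.]
4 bot [399. 273.]
4 colltop corner [399. 316.]
4 collbot corner [399. 308.]
4 captop [399. 495.]
4 capbot [399. 484.]
```

```bash
cat > pre.py <<'E'
from path import *
import sys
def W(gy,s,dx=0,dy=.5,L=-90):
    t=np.radians(30);return tcp(np.array([4,23])-(-L)*np.array([np.sin(t),-np.cos(t)]),30,gy,s,dx,dy)
if __name__=='__main__':
    gy,s=float(sys.argv[1]),float(sys.argv[2]);P,R=W(gy,s);st=bot.read_state();print('now',st['position'],'target',P);print(rel(P,R))
E
python3 pre.py -99 143.6|grep -v ^w
```

```text
now [ 0.52770905 -0.30789256  0.25997933] target [ 0.67907458 -0.02793572  0.23530353]
[19.33, -25.28, 2.49, 20.01, 25.25, -75.68]
```

Request:
apply_moves --steps '[[[2,-3,-2,2.5,3.2,-9.5,-1],[5,-6,-3,5,6.3,-19,-1],[8,-9,-3,7.5,9.5,-28,-1],[11,-13,-3,10,12.6,-38,-1],[14,-17,-2,12.5,15.8,-47,-1],[17,-21,0,15,19,-57,-1],[19.3,-25.3,2,17.5,22,-66,-1],[19.3,-25.3,2.5,20,25.25,-75.7,-1],[19.3,-25.3,2.5,20,25.25,-75.7,-1],[19.3,-25.3,2.5,20,25.25,-75.7,-1],[19.3,-25.3,2.5,20,25.25,-75.7,-1],[19.3,-25.3,2.5,20,25.25,-75.7,-1],[19.3,-25.3,2.5,20,25.25,-75.7,-1]]]'

```text
time_s: 19.45
position: [0.6801, -0.0291, 0.2371]
tcp_rot: [[0.051, 0.998, 0.034], [0.866, -0.062, 0.496], [0.497, 0.004, -0.868]]
force: [0.4, -0.4, -3.5]
opening: 0.218
grasp_force: 29.9
```

```bash
cat > ins.py <<'E'
from pre import *
# path relative to the current pose (tool axes)
gy,s=float(sys.argv[1]),float(sys.argv[2])
st=bot.read_state();print('now',st['position'],st['force'],st['opening'])
Q=[W(gy,s,L=l) for l in(-90,-60,-30,-10,0)]+[tcp(np.array(b),th,gy,s,0,.5) for th,b in((27,(3.6,21)),(24,(3.25,20)),(20,(2.75,18.7)),(16,(2.25,17.5)),(12,(1.5,17)),(8,(1,16.5)),(4,(.3,14)),(0,(-.5,10)),(0,(-.5,5)),(0,(-.5,2)),(0,(-.5,0)))]
for P,R in Q:print(rel(P,R))
E
python3 ins.py -99 143.6|grep -v ^w
```

```text
now [ 0.68008834 -0.0290556   0.23713239] [ 0.43418455 -0.36980016 -3.5030968 ] 0.21752375539214497
[0.0, -0.11, 0.21, 0.22, 0.18, 0.11]
[0.01, -0.12, 3.21, 0.22, 0.18, 0.11]
[0.02, -0.13, 6.21, 0.22, 0.18, 0.11]
[0.03, -0.14, 8.21, 0.22, 0.18, 0.11]
[0.03, -0.14, 9.21, 0.22, 0.18, 0.11]
[0.65, -0.14, 9.38, 0.22, -2.82, 0.1]
[1.32, -0.14, 9.51, 0.22, -5.82, 0.1]
[2.2, -0.14, 9.73, 0.23, -9.82, 0.09]
[3.08, -0.14, 10.02, 0.23, -13.82, 0.08]
[3.95, -0.14, 10.3, 0.23, -17.82, 0.07]
[4.83, -0.14, 10.65, 0.24, -21.82, 0.06]
[5.56, -0.14, 11.24, 0.24, -25.82, 0.06]
[6.18, -0.14, 12.02, 0.24, -29.82, 0.05]
[5.93, -0.14, 12.45, 0.24, -29.82, 0.05]
[5.78, -0.15, 12.71, 0.24, -29.82, 0.05]
[5.68, -0.15, 12.88, 0.24, -29.82, 0.05]
```

```bash
cat > chk.py <<'E'
from h import *
import os
h=cv2.imread('pics/h1.png')
w=bot.capture('wrist');o=cv2.resize(w[90:270,136:376],(800,600),interpolation=cv2.INTER_CUBIC)
for n,(x0,y0,x1,y1) in(('collar',(342,315,458,440)),('stem',(350,275,450,330))):
    t=h[y0:y1,x0:x1].copy();
    for ds in(0,):
        r=cv2.matchTemplate(o[y0-50:y1+50,x0-50:x1+50],t,cv2.TM_CCOEFF_NORMED);_,v,_,l=cv2.minMaxLoc(r);print(n,round(v,3),'shift px(3.33x)',l[0]-50,l[1]-50)
E
python3 chk.py
```

```text
collar 0.689 shift px(3.33x) 1 7
stem 0.446 shift px(3.33x) 1 13
```

Request:
apply_moves --steps '[[[0,-0.1,1.5,0.2,1.7,0.1,-1],[0,-0.1,3.2,0.2,1.7,0.1,-1],[0,-0.1,4.7,0.2,1.7,0.1,-1],[0,-0.1,6.2,0.2,1.7,0.1,-1],[0,-0.1,7.2,0.2,1.7,0.1,-1],[0,-0.1,8.2,0.2,1.7,0.1,-1],[0,-0.1,8.8,0.2,1.7,0.1,-1],[0,-0.1,8.8,0.2,1.7,0.1,-1]]]'

```text
time_s: 20.5
position: [0.6819, 0.0151, 0.1599]
tcp_rot: [[0.052, 0.998, 0.031], [0.851, -0.06, 0.522], [0.523, -0.001, -0.852]]
force: [0.2, -0.6, -3.1]
opening: 0.213
grasp_force: 29.9
```

```bash
python3 chk.py; python3 ins.py -99 143.6|grep -v ^w
python3 - <<'E'
from h import *
w=bot.capture('wrist');S=bot.capture('side');z=lambda i,x,y,w,h:cv2.resize(i[y:y+h,x:x+w],(400,300),interpolation=cv2.INTER_CUBIC)
cv2.imwrite('pics/i1.png',np.hstack([z(w,156,120,200,150),z(S,160,150,133,100)]))
E
```

```text
collar 0.648 shift px(3.33x) 1 8
stem 0.6 shift px(3.33x) 0 11
now [0.68212192 0.01485687 0.16030176] [-0.18101337  0.41018311 -2.87158069] 0.21135342636200466
[0.27, -0.05, -8.64, -0.03, -1.55, 0.03]
[0.19, -0.04, -5.64, -0.03, -1.55, 0.03]
[0.11, -0.04, -2.64, -0.03, -1.55, 0.03]
[0.05, -0.04, -0.64, -0.03, -1.55, 0.03]
[0.03, -0.04, 0.36, -0.03, -1.55, 0.03]
[0.64, -0.04, 0.55, -0.03, -4.55, 0.03]
[1.3, -0.04, 0.7, -0.02, -7.55, 0.03]
[2.18, -0.04, 0.95, -0.02, -11.55, 0.03]
[3.05, -0.04, 1.26, -0.02, -15.55, 0.03]
[3.92, -0.04, 1.56, -0.02, -19.55, 0.03]
[4.78, -0.04, 1.95, -0.02, -23.55, 0.03]
[5.49, -0.04, 2.56, -0.02, -27.55, 0.03]
[6.09, -0.04, 3.35, -0.02, -31.55, 0.03]
[5.83, -0.04, 3.78, -0.02, -31.55, 0.03]
[5.67, -0.04, 4.03, -0.02, -31.55, 0.03]
[5.56, -0.04, 4.2, -0.02, -31.55, 0.03]
```

View pics/i1.png

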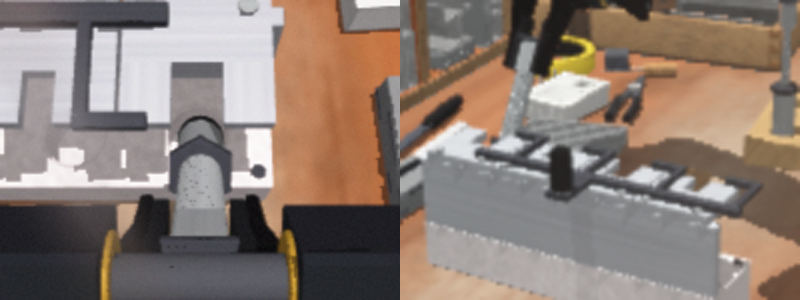

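Request:
apply_moves --steps '[[[0,0,0.4,0,0,0,-1],[0.65,0,0.55,0,-3,0,-1],[1.3,0,0.7,0,-6,0,-1],[2.2,0,0.95,0,-10,0,-1],[3.05,0,1.25,0,-14,0,-1],[3.9,0,1.55,0,-18,0,-1],[3.9,0,1.55,0,-18,0,-1]]]'

```text
time_s: 21.52
position: [0.6844, 0.0581, 0.1681]
tcp_rot: [[0.056, 0.998, 0.014], [0.97, -0.058, 0.235], [0.235, 0.0, -0.972]]
force: [0.4, 0.2, -3.2]
opening: 0.211
grasp_force: 29.8
```

```bash
python3 ins.py -99 143.6|grep -v ^w|tail -8
```

```text
[-1.11, -0.01, -0.0, -0.03, 2.39, 0.2]
[-0.19, -0.01, 0.02, -0.02, -1.61, 0.2]
[0.75, -0.01, 0.12, -0.02, -5.61, 0.2]
[1.62, -0.0, 0.48, -0.01, -9.61, 0.2]
[2.43, -0.0, 1.05, -0.0, -13.61, 0.2]
[2.31, -0.0, 1.54, -0.0, -13.61, 0.2]
[2.24, -0.0, 1.83, -0.0, -13.61, 0.2]
[2.19, -0.0, 2.02, -0.0, -13.61, 0.2]
```

Request:
apply_moves --steps '[[[0,0,0.05,0,-1,0,-1],[0.8,0,0.15,0,-4.2,0,-1],[1.65,0,0.5,0,-8.2,0,-1],[2.4,0,1.05,0,-12.5,0.2,-1],[2.3,0,1.55,0,-13,0.2,-1],[2.25,0,1.75,0,-13,0.2,-1],[2.2,0,1.9,0,-13,0.2,-1],[2.2,0,1.9,0,-13,0.2,-1]]]'

```text
time_s: 22.52
position: [0.6862, 0.0808, 0.154]
tcp_rot: [[0.066, 0.998, -0.0], [0.998, -0.066, 0.01], [0.01, -0.001, -1.0]]
force: [1.0, -0.1, -3.2]
opening: 0.212
grasp_force: 29.7
```

Request:
apply_moves --steps '[[[0.15,0,0,0,0,0,-1],[0.3,0,0.1,0,-0.5,0,-1],[0.3,0,0.2,0,-0.5,0,-1],[0.3,0,0.2,0,-0.5,0,-1]]]'

```text
time_s: 23.02
position: [0.6871, 0.085, 0.1535]
tcp_rot: [[0.064, 0.998, 0.002], [0.998, -0.064, 0.001], [0.001, 0.002, -1.0]]
force: [0.1, -0.8, 5.2]
opening: 0.211
grasp_force: 29.7
```

Request:
apply_moves --steps '[[[0,0,0,0,0,0,-0.1],[0,0,0,0,0,0,-0.1],[0,0,0,0,0,0,-0.1],[0,0,-3,0,0,0,-0.1],[0,0,-7,0,0,0,-0.1],[0,0,-12,0,0,0,-0.1],[0,0,-12,0,0,0,-0.1]]]'

```text
time_s: 23.9
position: [0.6893, 0.0848, 0.2776]
tcp_rot: [[0.064, 0.998, 0.01], [0.998, -0.064, 0.001], [0.001, 0.01, -1.0]]
force: [-0.1, -0.2, -0.2]
opening: 0.45
grasp_force: 0.0
```

```bash
cat > fchk.py <<'E'
from h import *
# carrier knocked? compare scene with the first view around the carrier; caps predicted
ref=cv2.imread('pics/scene0.png');w=cv2.resize(bot.capture('scene'),(800,600),interpolation=cv2.INTER_CUBIC)
for n,(x,y) in(('thinB',(522,318)),('thickL',(506,345)),('corner',(482,428)),('nearcorner',(565,455))):
    t=ref[y-12:y+12,x-12:x+12];r=cv2.matchTemplate(w[y-50:y+50,x-50:x+50],t,cv2.TM_CCOEFF_NORMED);_,v,_,l=cv2.minMaxLoc(r);print(n,round(v,2),l[0]-38,l[1]-38)
s=bot.read_state();print(s['time_s'],s['position'],s['opening'])
R=tool(9)
for xy in((.4387,-.2352),(.5214,-.2266),(.4467,-.3166)):print(rel((*xy,.2754),R))
E
python3 fchk.py
```

```text
thinB 1.0 0 0
thickL 1.0 0 0
corner 1.0 0 0
nearcorner 1.0 0 0
23.95 [0.68752676 0.08485839 0.27459161] 0.4477361304213235
[-33.53, -22.78, -0.21, 0.16, -0.21, 77.33]
[-32.15, -14.58, -0.18, 0.16, -0.21, 77.33]
[-41.61, -21.46, -0.22, 0.16, -0.21, 77.33]
```

Request:
apply_moves --steps '[[[-10,-6,0,0,0,15,-0.1],[-20,-13,0,0,0,30,-0.1],[-33.5,-22.8,0,0,0,77.3,-0.1],[-33.5,-22.8,0,0,0,77.3,-0.1],[-33.5,-22.8,0,0,0,77.3,-0.1],[-33.5,-22.8,0,0,0,77.3,-0.1],[-33.5,-22.8,0,0,0,77.3,-0.1],[-33.5,-22.8,0,0,0,77.3,-0.1],[-33.5,-22.8,0,0,0,77.3,-0.1],[-33.5,-22.8,0,0,0,77.3,-0.1],[-33.5,-22.8,0,0,0,77.3,-0.1]]]'

```text
time_s: 25.32
position: [0.4379, -0.2339, 0.2718]
tcp_rot: [[0.987, 0.159, -0.001], [0.159, -0.987, 0.001], [-0.001, -0.001, -1.0]]
force: [0.6, -0.2, 0.4]
opening: 0.453
grasp_force: 0.0
```

Run:
```python
from h import *
print(rel((.4387,-.2352,.1536),tool(9)),bot.read_state()['tcp_rot'])
```

```text
[0.07, 0.15, 11.82, -0.08, 0.04, 0.16] [[ 9.87248218e-01  1.59185734e-01 -9.26725087e-04]
 [ 1.59186821e-01 -9.87247688e-01  1.24855646e-03]
 [-7.16154823e-04 -1.38015756e-03 -9.99998791e-01]]
```

Request:
apply_moves --steps '[[[0.1,0.1,5,0,0,-3,-0.1],[0.1,0.1,9,0,0,-3,-0.1],[0.1,0.1,11.8,0,0,-3,-0.1],[0.1,0.1,11.8,0,0,-3,-0.1],[0.1,0.1,11.8,0,0,-3,-1],[0.1,0.1,11.8,0,0,-3,-1],[0.1,0.1,11.8,0,0,-3,-1],[0.1,0.1,11.8,0,0,-3,-1],[0.1,0.1,11.8,0,0,-3,-1],[0.1,0.1,11.8,0,0,-3,-1]]]'

```text
time_s: 26.58
position: [0.4392, -0.2362, 0.1551]
tcp_rot: [[0.978, 0.208, 0.001], [0.208, -0.978, -0.001], [0.001, 0.001, -1.0]]
force: [0.4, 0.4, 7.2]
opening: 0.216
grasp_force: 29.6
```

Request:
apply_moves --steps '[[[0,0,0,0,0,0,-0.2],[0,0,0,0,0,0,-0.2],[0,0,0,0,0,0,-1],[0,0,0,0,0,0,-1],[0,0,0,0,0,0,-1],[0,0,0,0,0,0,-1],[0,0,-1,0,0,0,-1],[0,0,-3,0,0,0,-1],[0,0,-6,0,0,0,-1],[0,0,-11,0,0,0,-1],[0,0,-11,0,0,0,-1],[0,0,-11,0,0,0,-1]]]'

```text
time_s: 28.08
position: [0.4377, -0.235, 0.2636]
tcp_rot: [[0.978, 0.208, -0.002], [0.208, -0.978, 0.002], [-0.002, -0.002, -1.0]]
force: [-0.2, 0.7, -3.8]
opening: 0.209
grasp_force: 29.7
```

```bash
python3 chk.py; python3 pre.py 33 144|grep -v ^w
```

```text
collar 0.877 shift px(3.33x) -4 -2
stem 0.864 shift px(3.33x) -6 -2
now [ 0.43740073 -0.23470009  0.26281964] target [ 0.54731046 -0.02004544  0.23564994]
[15.23, -18.69, 2.75, 19.19, 25.6, -72.73]
```

Request:
apply_moves --steps '[[[2,-2,-2,2.4,3.2,-9,-1],[4,-4,-3,4.8,6.4,-18,-1],[6,-7,-3,7.2,9.6,-27,-1],[8,-10,-3,9.6,12.8,-36,-1],[10,-13,-2,12,16,-45,-1],[13,-16,0,14.4,19.2,-54,-1],[15.2,-18.7,2,16.8,22.4,-64,-1],[15.2,-18.7,2.7,19.2,25.6,-72.7,-1],[15.2,-18.7,2.7,19.2,25.6,-72.7,-1],[15.2,-18.7,2.7,19.2,25.6,-72.7,-1],[15.2,-18.7,2.7,19.2,25.6,-72.7,-1],[15.2,-18.7,2.7,19.2,25.6,-72.7,-1]]]'

```text
time_s: 29.62
position: [0.5481, -0.0212, 0.2378]
tcp_rot: [[0.053, 0.998, 0.034], [0.866, -0.062, 0.496], [0.498, 0.003, -0.867]]
force: [0.6, -0.2, -2.5]
opening: 0.21
grasp_force: 29.8
```

```bash
python3 chk.py; python3 ins.py 33 144|grep -v ^w
```

```text
collar 0.652 shift px(3.33x) -3 7
stem 0.491 shift px(3.33x) -4 11
now [ 0.54818643 -0.02120808  0.23774464] [ 0.22982823  0.11178268 -2.03645886] 0.2116778574933277
[-0.01, -0.1, 0.24, 0.2, 0.16, 0.04]
[0.0, -0.11, 3.24, 0.2, 0.16, 0.04]
[0.01, -0.12, 6.24, 0.2, 0.16, 0.04]
[0.01, -0.12, 8.24, 0.2, 0.16, 0.04]
[0.02, -0.13, 9.24, 0.2, 0.16, 0.04]
[0.64, -0.13, 9.41, 0.2, -2.84, 0.03]
[1.31, -0.13, 9.53, 0.2, -5.84, 0.03]
[2.2, -0.13, 9.76, 0.2, -9.84, 0.02]
[3.08, -0.13, 10.04, 0.2, -13.84, 0.01]
[3.95, -0.13, 10.32, 0.2, -17.84, 0.01]
[4.83, -0.13, 10.68, 0.2, -21.84, 0.0]
[5.56, -0.13, 11.27, 0.2, -25.84, -0.01]
[6.18, -0.13, 12.05, 0.21, -29.84, -0.01]
[5.94, -0.13, 12.48, 0.21, -29.84, -0.01]
[5.79, -0.13, 12.74, 0.21, -29.84, -0.01]
[5.69, -0.14, 12.92, 0.21, -29.84, -0.01]
```

Request:
apply_moves --steps '[[[0,0,1.5,0.2,1.7,0,-1],[0,0,3.2,0.2,1.7,0,-1],[0,0,4.7,0.2,1.7,0,-1],[0,0,6.2,0.2,1.7,0,-1],[0,0,7.5,0.2,1.7,0,-1],[0,0,8.8,0.2,1.7,0,-1],[0,0,9.2,0.2,1.7,0,-1],[0,0,9.2,0.2,1.7,0,-1],[0.65,0,9.4,0.2,-1.3,0,-1],[1.3,0,9.5,0.2,-4.3,0,-1],[2.2,0,9.75,0.2,-8.3,0,-1],[3.1,0,10.05,0.2,-12.3,0,-1],[3.95,0,10.3,0.2,-16.3,0,-1],[3.95,0,10.3,0.2,-16.3,0,-1]]]'

```text
time_s: 31.42
position: [0.5538, 0.0656, 0.1686]
tcp_rot: [[0.056, 0.998, 0.015], [0.97, -0.058, 0.235], [0.236, 0.001, -0.972]]
force: [-0.3, 1.0, -2.6]
opening: 0.212
grasp_force: 29.7
```

```bash
python3 chk.py; python3 ins.py 33 144|grep -v ^w|tail -7
```

```text
collar 0.287 shift px(3.33x) -4 0
stem 0.273 shift px(3.33x) -4 16
[-0.06, -0.12, 0.02, -0.02, -1.64, 0.13]
[0.89, -0.12, 0.12, -0.01, -5.64, 0.13]
[1.76, -0.12, 0.48, -0.01, -9.64, 0.13]
[2.57, -0.12, 1.05, -0.0, -13.64, 0.13]
[2.45, -0.12, 1.54, -0.0, -13.64, 0.13]
[2.38, -0.12, 1.83, -0.0, -13.64, 0.13]
[2.33, -0.12, 2.02, -0.0, -13.64, 0.13]
```

Request:
apply_moves --steps '[[[0.1,0,0.05,0,-1,0,-1],[0.9,0,0.15,0,-4.2,0,-1],[1.75,0,0.5,0,-8.2,0,-1],[2.55,0,1.05,0,-12.5,0.1,-1],[2.55,0,1.55,0,-13.2,0.1,-1],[2.55,0,1.8,0,-13.5,0.1,-1],[2.55,0,2.0,0,-13.5,0.1,-1],[2.55,0,2.1,0,-13.5,0.1,-1],[2.55,0,2.1,0,-13.5,0.1,-1]]]'

```text
time_s: 32.6
position: [0.5559, 0.0934, 0.1538]
tcp_rot: [[0.063, 0.998, 0.0], [0.998, -0.063, 0.002], [0.002, 0.0, -1.0]]
force: [-0.9, 0.1, 3.9]
opening: 0.21
grasp_force: 29.7
```

Request:
apply_moves --steps '[[[0,0,0,0,0,0,-0.1],[0,0,0,0,0,0,-0.1],[0,0,0,0,0,0,-0.1],[0,0,-3,0,0,0,-0.1],[0,0,-7,0,0,0,-0.1],[0,0,-12,0,0,0,-0.1],[0,0,-12,0,0,0,-0.1]]]'

```text
time_s: 33.48
position: [0.5584, 0.0939, 0.2774]
tcp_rot: [[0.062, 0.998, 0.009], [0.998, -0.062, 0.001], [0.002, 0.009, -1.0]]
force: [0.8, 0.0, 1.2]
opening: 0.448
grasp_force: 0.0
```

```bash
python3 fchk.py
python3 - <<'E'
from path import *
m=bot.camera_model('side');D=bot.capture('side');z=cv2.resize(D[150:258,165:309],(800,600),interpolation=cv2.INTER_CUBIC);cv2.imwrite('pics/j1.png',z)
E
```

```text
thinB 1.0 0 0
thickL 0.71 12 19
corner 0.95 0 0
nearcorner 1.0 0 0
33.525 [0.55656034 0.0938859  0.27489625] 0.447178044644525
[-33.58, -9.72, -0.14, 0.11, -0.22, 77.45]
[-32.2, -1.52, -0.11, 0.11, -0.22, 77.45]
[-41.65, -8.42, -0.15, 0.11, -0.22, 77.45]
w 0.0136 [0.4895 0.1037]
w 0.0217 [0.5554 0.1038]
w 0.0136 [0.621  0.0956]
w 0.022 [0.6869 0.0956]
```

View pics/j1.png

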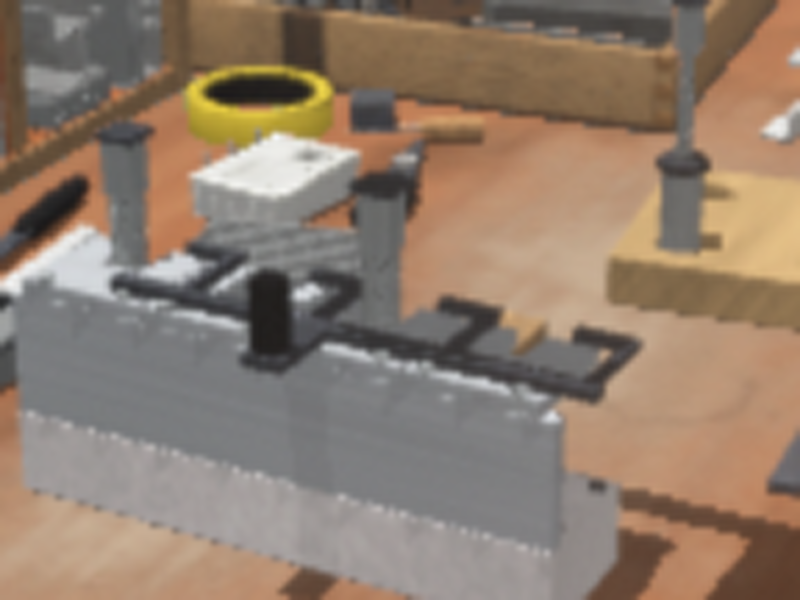

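Request:
apply_moves --steps '[[[-10,-0.5,0,0,0,15,-0.1],[-20,-1,0,0,0,30,-0.1],[-32.2,-1.5,0,0,0,75,-0.1],[-32.2,-1.5,0,0,0,75,-0.1],[-32.2,-1.5,0,0,0,75,-0.1],[-32.2,-1.5,0,0,0,75,-0.1],[-32.2,-1.5,0,0,0,75,-0.1],[-32.2,-1.5,0,0,0,75,-0.1],[-32.2,-1.5,0,0,0,75,-0.1],[-32.2,-1.5,0,0,0,75,-0.1],[-32.2,-1.5,0,0,0,75,-0.1]]]'

```text
time_s: 34.95
position: [0.5206, -0.2263, 0.2726]
tcp_rot: [[0.98, 0.2, -0.001], [0.2, -0.98, 0.002], [-0.001, -0.002, -1.0]]
force: [0.2, 0.3, 0.4]
opening: 0.445
grasp_force: 0.0
```

Run:
```python
from h import *
print(rel((.5214,-.2266,.151),tool(12)))
```

```text
[0.08, 0.06, 12.16, -0.1, 0.03, -0.49]
```

Request:
apply_moves --steps '[[[0,0,5,0,0,0,-0.1],[0,0,9,0,0,0,-0.1],[0,0,12,0,0,0,-0.1],[0,0,12,0,0,0,-0.1],[0,0,12,0,0,0,-1],[0,0,12,0,0,0,-1],[0,0,12,0,0,0,-1],[0,0,12,0,0,0,-1],[0,0,12,0,0,0,-1],[0,0,12,0,0,0,-1]]]'

```text
time_s: 36.2
position: [0.5213, -0.227, 0.154]
tcp_rot: [[0.98, 0.198, 0.002], [0.198, -0.98, -0.0], [0.002, 0.0, -1.0]]
force: [0.4, 1.0, 6.8]
opening: 0.208
grasp_force: 29.3
```

Request:
apply_moves --steps '[[[0,0,0,0,0,0,-0.2],[0,0,0,0,0,0,-0.2],[0,0,0,0,0,0,-1],[0,0,0,0,0,0,-1],[0,0,0,0,0,0,-1],[0,0,0,0,0,0,-1],[0,0,-1,0,0,0,-1],[0,0,-3,0,0,0,-1],[0,0,-6,0,0,0,-1],[0,0,-11,0,0,0,-1],[0,0,-11,0,0,0,-1],[0,0,-11,0,0,0,-1]]]'

```text
time_s: 37.7
position: [0.5198, -0.2262, 0.2624]
tcp_rot: [[0.98, 0.198, -0.002], [0.198, -0.98, 0.002], [-0.001, -0.002, -1.0]]
force: [-0.3, 0.4, -2.4]
opening: 0.217
grasp_force: 29.5
```

```bash
python3 chk.py; python3 pre.py -33 143.5|grep -v ^w
```

```text
collar 0.689 shift px(3.33x) 0 -2
stem 0.857 shift px(3.33x) -1 -7
now [ 0.51953643 -0.2259275   0.26158564] target [ 0.61320171 -0.02384086  0.23521693]
[13.19, -17.94, 2.67, 19.35, 25.53, -73.3]
```

Request:
apply_moves --steps '[[[2,-2,-2,2.4,3.2,-9,-1],[4,-4,-3,4.8,6.4,-18,-1],[6,-7,-3,7.2,9.6,-27,-1],[8,-10,-3,9.6,12.8,-36,-1],[10,-13,-2,12,16,-45,-1],[12,-16,0,14.5,19.2,-54,-1],[13.2,-17.9,2,17,22.4,-64,-1],[13.2,-17.9,2.6,19.4,25.5,-73.3,-1],[13.2,-17.9,2.6,19.4,25.5,-73.3,-1],[13.2,-17.9,2.6,19.4,25.5,-73.3,-1],[13.2,-17.9,2.6,19.4,25.5,-73.3,-1],[13.2,-17.9,2.6,19.4,25.5,-73.3,-1]]]'

```text
time_s: 39.25
position: [0.6144, -0.025, 0.2376]
tcp_rot: [[0.052, 0.998, 0.033], [0.866, -0.062, 0.497], [0.498, 0.002, -0.867]]
force: [0.2, -0.2, -1.3]
opening: 0.212
grasp_force: 29.6
```

```bash
python3 chk.py; python3 ins.py -33 143.5|grep -v ^w|head -11
```

```text
collar 0.477 shift px(3.33x) -1 3
stem 0.511 shift px(3.33x) 1 5
now [ 0.61441109 -0.02495073  0.23752048] [-0.25717772 -0.12696344 -1.66938824] 0.2156934576852784
[-0.03, -0.13, 0.25, 0.12, 0.12, 0.06]
[-0.02, -0.13, 3.25, 0.12, 0.12, 0.06]
[-0.01, -0.14, 6.25, 0.12, 0.12, 0.06]
[-0.01, -0.15, 8.25, 0.12, 0.12, 0.06]
[-0.01, -0.15, 9.25, 0.12, 0.12, 0.06]
[0.61, -0.15, 9.42, 0.12, -2.88, 0.06]
[1.28, -0.15, 9.55, 0.13, -5.88, 0.06]
[2.16, -0.15, 9.77, 0.13, -9.88, 0.05]
[3.04, -0.15, 10.06, 0.13, -13.88, 0.05]
[3.91, -0.15, 10.34, 0.13, -17.88, 0.04]
```

Offset now about 0.7°; I add that to the lean.

Request:
apply_moves --steps '[[[0,-0.15,1.5,0.1,0.9,0,-1],[0,-0.15,3.2,0.1,0.9,0,-1],[0,-0.15,4.7,0.1,0.9,0,-1],[0,-0.15,6.2,0.1,0.9,0,-1],[0,-0.15,7.5,0.1,0.9,0,-1],[0,-0.15,8.8,0.1,0.9,0,-1],[0,-0.15,9.2,0.1,0.9,0,-1],[0,-0.15,9.2,0.1,0.9,0,-1],[0.65,-0.15,9.4,0.1,-2.1,0,-1],[1.3,-0.15,9.5,0.1,-5.1,0,-1],[2.2,-0.15,9.75,0.1,-9.1,0,-1],[3.05,-0.15,10.05,0.1,-13.1,0,-1],[3.95,-0.15,10.3,0.1,-17.1,0,-1],[3.95,-0.15,10.3,0.1,-17.1,0,-1]]]'

```text
time_s: 41.05
position: [0.6186, 0.062, 0.1685]
tcp_rot: [[0.056, 0.998, 0.015], [0.973, -0.058, 0.222], [0.223, 0.002, -0.975]]
force: [-0.6, 0.4, -2.3]
opening: 0.214
grasp_force: 29.6
```

```bash
python3 chk.py; python3 ins.py -33 143.5|grep -v ^w|tail -7
```

```text
collar 0.116 shift px(3.33x) 38 -25
stem 0.341 shift px(3.33x) 1 34
[-0.08, -0.0, 0.05, 0.03, -0.87, 0.15]
[0.86, 0.0, 0.13, 0.04, -4.87, 0.15]
[1.73, 0.0, 0.48, 0.04, -8.87, 0.14]
[2.55, 0.0, 1.04, 0.05, -12.87, 0.14]
[2.44, 0.0, 1.53, 0.05, -12.87, 0.14]
[2.37, 0.0, 1.82, 0.05, -12.87, 0.14]
[2.32, 0.0, 2.02, 0.05, -12.87, 0.14]
```

Request:
apply_moves --steps '[[[0.1,0,0.05,0,-0.6,0,-1],[0.9,0,0.15,0,-4.2,0,-1],[1.75,0,0.5,0,-8.2,0,-1],[2.55,0,1.05,0,-12.4,0.1,-1],[2.5,0,1.55,0,-12.7,0.1,-1],[2.5,0,1.8,0,-12.9,0.1,-1],[2.5,0,2.0,0,-12.9,0.1,-1],[2.5,0,2.1,0,-12.9,0.1,-1],[2.5,0,2.1,0,-12.9,0.1,-1]]]'

```text
time_s: 42.22
position: [0.6202, 0.089, 0.1525]
tcp_rot: [[0.063, 0.998, -0.0], [0.998, -0.063, -0.001], [-0.001, 0.0, -1.0]]
force: [-0.9, -0.0, -1.6]
opening: 0.21
grasp_force: 29.6
```

Request:
apply_moves --steps '[[[0,0,0.1,0,0,0,-1],[0,0,0.2,0,0,0,-1],[0,0,0.3,0,0,0,-1],[0,0,0.3,0,0,0,-1]]]'

```text
time_s: 42.72
position: [0.6216, 0.0895, 0.1523]
tcp_rot: [[0.062, 0.998, 0.004], [0.998, -0.062, -0.002], [-0.001, 0.004, -1.0]]
force: [-1.3, -0.8, 11.0]
opening: 0.215
grasp_force: 30.1
```

Contact on the floor at the expected height; release.

Request:
apply_moves --steps '[[[0,0,-0.2,0,0,0,-0.1],[0,0,-0.2,0,0,0,-0.1],[0,0,-0.2,0,0,0,-0.1],[0,0,-3,0,0,0,-0.1],[0,0,-7,0,0,0,-0.1],[0,0,-12,0,0,0,-0.1],[0,0,-12,0,0,0,-0.1]]]'

```text
time_s: 43.6
position: [0.6229, 0.0897, 0.2739]
tcp_rot: [[0.062, 0.998, 0.01], [0.998, -0.062, -0.002], [-0.001, 0.01, -1.0]]
force: [0.2, 0.1, 0.3]
opening: 0.45
grasp_force: 0.0
```

```bash
cat >> fchk.py <<'E'
x,y=582,360
t=ref[352-12:352+12,558-14:558+14] if 0 else None
E
python3 fchk.py
python3 - <<'E'
from path import *
m=bot.camera_model('side');D=bot.capture('side');g=cv2.cvtColor(D,cv2.COLOR_BGR2GRAY)
# dark caps: centroid near predicted cap-top centre in the side view
for gy in(-99,-33,33,99):
    xy=Rr@[-.007,gy/1e3]+o;u,v=proj(m,(*xy,.174));p=g[int(v)-6:int(v)+8,int(u)-9:int(u)+10]
    yy,xx=np.nonzero(p<80);print(gy,(u.round(1),v.round(1)),len(xx),(xx.mean()+int(u)-9,yy.mean()+int(v)-6) if len(xx) else None)
E
```

```text
thinB 0.43 0 0
thickL 0.44 10 38
corner 0.95 0 0
nearcorner 1.0 0 0
43.65 [0.6210332  0.08969643 0.2711362 ] 0.4491676612046488
[-33.56, -16.18, -0.45, 0.24, -0.09, 77.44]
[-32.19, -7.98, -0.42, 0.24, -0.09, 77.44]
[-41.63, -14.88, -0.43, 0.24, -0.09, 77.44]
w 0.0136 [0.4895 0.1037]
w 0.0217 [0.5554 0.1038]
w 0.0136 [0.621  0.0956]
w 0.022 [0.6869 0.0956]
-99 (np.float64(187.6), np.float64(172.8)) 39 (np.float64(186.15384615384616), np.float64(173.48717948717947))
-33 (np.float64(209.9), np.float64(177.3)) 29 (np.float64(208.48275862068965), np.float64(178.3793103448276))
33 (np.float64(233.4), np.float64(182.0)) 56 (np.float64(234.125), np.float64(183.44642857142858))
99 (np.float64(258.2), np.float64(187.0)) 0 None
```

Request:
apply_moves --steps '[[[-10,-4,-0.4,0,0,15,-0.1],[-20,-8,-0.4,0,0,30,-0.1],[-41.6,-14.9,-0.4,0,0,78.5,-0.1],[-41.6,-14.9,-0.4,0,0,78.5,-0.1],[-41.6,-14.9,-0.4,0,0,78.5,-0.1],[-41.6,-14.9,-0.4,0,0,78.5,-0.1],[-41.6,-14.9,-0.4,0,0,78.5,-0.1],[-41.6,-14.9,-0.4,0,0,78.5,-0.1],[-41.6,-14.9,-0.4,0,0,78.5,-0.1],[-41.6,-14.9,-0.4,0,0,78.5,-0.1],[-41.6,-14.9,-0.4,0,0,78.5,-0.1],[-41.6,-14.9,-0.4,0,0,78.5,-0.1]]]'

```text
time_s: 45.2
position: [0.4459, -0.3154, 0.2739]
tcp_rot: [[0.99, 0.14, -0.0], [0.14, -0.99, -0.001], [-0.001, 0.001, -1.0]]
force: [0.7, -0.5, 0.1]
opening: 0.448
grasp_force: 0.0
```

Run:
```python
from h import *
print(rel((.4467,-.3166,.152),tool(8)),bot.read_state()['position'])
# carrier corners still where they were? side view against the first one
ref=cv2.imread('pics/side0.png');w=cv2.resize(bot.capture('side'),(800,600),interpolation=cv2.INTER_CUBIC)
for x,y in((432,312),(508,322)):
    r=cv2.matchTemplate(w[y-40:y+40,x-40:x+40],ref[y-12:y+12,x-12:x+12],cv2.TM_CCOEFF_NORMED);_,v,_,l=cv2.minMaxLoc(r);print(round(v,2),l[0]-28,l[1]-28)
```

```text
[0.07, 0.12, 12.19, 0.07, 0.04, 0.04] [ 0.4458564  -0.31539668  0.27392935]
0.97 -8 3
0.56 -8 3
```

Run:
```python
from h import *
S0=cv2.imread('pics/scene0.png');D0=cv2.imread('pics/side0.png')
up=lambda i:cv2.resize(i,(800,600),interpolation=cv2.INTER_CUBIC)
S=up(bot.capture('scene'));D=up(bot.capture('side'))
def mt(ref,w,m,x,y,h,z,n):
    r=cv2.matchTemplate(w[y-h-40:y+h+40,x-h-40:x+h+40],ref[y-h:y+h,x-h:x+h],cv2.TM_CCOEFF_NORMED);_,v,_,l=cv2.minMaxLoc(r)
    dx,dy=l[0]-40,l[1]-40;a=ray(m,x*.64,y*.64,z);b=ray(m,(x+dx)*.64,(y+dy)*.64,z);print(n,round(v,2),dx,dy,'from',a[:2].round(3),'d mm',((b-a)*1e3)[:2].round(1))
ms,md=bot.camera_model('scene'),bot.camera_model('side')
for x,y in((482,428),(565,455),(480,420)):mt(S0,S,ms,x,y,10,.02,'scene')
for x,y in((432,312),(508,322),(515,290)):mt(D0,D,md,x,y,10,.02,'side')
mt(S0,S,ms,553,352,9,.174,'scene cap near');mt(S0,S,ms,552,408,9,.074,'scene collar near')
mt(D0,D,md,497,232,9,.174,'side cap');mt(D0,D,md,503,260,9,.074,'side collar')
w=bot.capture('wrist');m=bot.camera_model('wrist');cv2.imwrite('w_last.png',w);g=cv2.cvtColor(w,cv2.COLOR_BGR2GRAY)
u,v=proj(m,(.4467,-.3166,.174));print('pred cap in wrist',u,v);print(proj(m,(.4467,-.3166,.08)))
hsv=cv2.cvtColor(w,cv2.COLOR_BGR2HSV);mask=cv2.inRange(hsv,(15,70,150),(30,190,255));n,l,st,c=cv2.connectedComponentsWithStats(mask);print([(s.tolist(),cc.round().tolist()) for s,cc in zip(st[1:],c[1:]) if s[4]>300])
```

```text
scene 0.99 -1 -6 from [ 0.401 -0.222] d mm [11.3  7.4]
scene 0.9 -3 -24 from [ 0.417 -0.354] d mm [46.2 22.8]
scene 0.99 -8 -8 from [ 0.416 -0.211] d mm [ 9.8 19.4]
side 0.98 -8 3 from [ 0.541 -0.181] d mm [ 9.1 20.1]
side 0.61 -11 28 from [ 0.393 -0.198] d mm [-11.6 122.6]
side 0.44 15 -2 from [ 0.42  -0.366] d mm [-26.8 -25.2]
scene cap near 0.87 -9 -6 from [ 0.449 -0.302] d mm [ 6.4 16.6]
scene collar near 0.96 -9 -8 from [ 0.445 -0.315] d mm [ 9.6 18.6]
side cap 0.56 -7 34 from [ 0.444 -0.264] d mm [-40.5 194.1]
side collar 0.78 -2 0 from [ 0.458 -0.392] d mm [3.9 1.9]
pred cap in wrist 256.2809268905215 193.94863110795285
[255.93247061 173.02720347]
[([390, 0, 122, 66, 1917], [437.0, 46.0]), ([52, 19, 71, 43, 2046], [87.0, 40.0]), ([148, 56, 125, 122, 11146], [210.0, 114.0])]
```

Run:
```python
from h import *
print(rel((.4095,-.2612,.3104),tool(6.05)))
```

```text
[-2.83, -5.92, -3.64, 0.09, 0.02, 1.93]
```

Request:
apply_moves --steps '[[[0,0,-3.6,0,0,0,-0.1],[-2.8,-5.9,-3.6,0,0,1.9,-0.1],[-2.8,-5.9,-3.6,0,0,1.9,-0.1],[-2.8,-5.9,-3.6,0,0,1.9,-0.1],[-2.8,-5.9,-3.6,0,0,1.9,-0.1]]]'

```text
time_s: 46.02
position: [0.4106, -0.2629, 0.3103]
tcp_rot: [[0.994, 0.105, 0.001], [0.105, -0.994, -0.003], [0.001, 0.003, -1.0]]
force: [-1.1, -0.5, 0.7]
opening: 0.45
grasp_force: 0.0
```

Run:
```python
from h import *
import json
c=json.load(open('c0.json'));m=bot.camera_model('wrist');w=bot.capture('wrist');ref=cv2.imread('c0.png')
up=lambda i:cv2.resize(i,None,fx=3,fy=3,interpolation=cv2.INTER_CUBIC);W,Rf=up(w),up(ref)
def mt(x,y,h,z,n):
    x,y=int(x*3),int(y*3);best=max(((cv2.minMaxLoc(cv2.matchTemplate(W[y-h-50:y+h+50,x-h-50:x+h+50],cv2.warpAffine(Rf,cv2.getRotationMatrix2D((x,y),an,1),(Rf.shape[1],Rf.shape[0]))[y-h:y+h,x-h:x+h],cv2.TM_CCOEFF_NORMED))[1::2]+(an,)) for an in range(-10,11)),key=lambda q:q[0])
    v,l,an=best;dx,dy=(l[0]-50)/3,(l[1]-50)/3;a=ray(c,x/3,y/3,z);b=ray(m,x/3+dx,y/3+dy,z);print(n,round(v,3),'rot',an,(dx,dy),b[:2].round(4),'moved mm',((b-a)*1e3)[:2].round(1))
mt(296,144.4,42,.174,'cap near');mt(283,134,24,.07,'collar near')
mt(309,52,24,.028,'corner tr');mt(206,52,24,.028,'corner tl')
print(bot.read_state()['position'],bot.read_state()['time_s'])
```

```text
cap near 0.927 rot 1 (-3.0, -1.0) [ 0.4583 -0.2963] moved mm [11.5 20.1]
collar near 0.937 rot -2 (-2.0, 0.0) [ 0.46   -0.2934] moved mm [10.7 19.4]
corner tr 0.336 rot -10 (16.666666666666668, 10.666666666666666) [ 0.5629 -0.3478] moved mm [-0.1 -9.2]
corner tl 0.527 rot 10 (-4.666666666666667, -15.666666666666666) [ 0.578  -0.1703] moved mm [30.2 24.1]
[ 0.41052638 -0.26288978  0.31013274] 46.075
```

Run:
```python
from h import *
print(rel((.4577,-.2968,.2),tool(8)),rel((.4577,-.2968,.1525),tool(8)))
```

```text
[4.33, 3.84, 11.02, 0.14, -0.02, -1.98] [4.33, 3.83, 15.77, 0.14, -0.02, -1.98]
```

Request:
apply_moves --steps '[[[4.3,3.8,0,0,0,-2,-0.1],[4.3,3.8,5,0,0,-2,-0.1],[4.3,3.8,10,0,0,-2,-0.1],[4.3,3.8,10,0,0,-2,-0.1],[4.3,3.8,10,0,0,-2,-0.1]]]'

```text
time_s: 46.7
position: [0.4575, -0.2963, 0.2111]
tcp_rot: [[0.99, 0.14, 0.001], [0.14, -0.99, -0.003], [0.001, 0.003, -1.0]]
force: [-0.2, -0.3, -0.2]
opening: 0.448
grasp_force: 0.0
```

Run:
```python
from h import *
print(bot.read_state()['position'],rel((.4577,-.2968,.1525),tool(8)))
```

```text
[ 0.45747258 -0.2963157   0.21114767] [0.01, 0.03, 5.86, 0.19, -0.06, 0.02]
```

Request:
apply_moves --steps '[[[0,0,2,0,0,0,-0.1],[0,0,4,0,0,0,-0.1],[0,0,5.8,0,0,0,-0.1],[0,0,5.8,0,0,0,-0.1],[0,0,5.8,0,0,0,-1],[0,0,5.8,0,0,0,-1],[0,0,5.8,0,0,0,-1],[0,0,5.8,0,0,0,-1],[0,0,5.8,0,0,0,-0.2],[0,0,5.8,0,0,0,-0.2],[0,0,5.8,0,0,0,-1],[0,0,5.8,0,0,0,-1],[0,0,5.8,0,0,0,-1],[0,0,5.8,0,0,0,-1]]]'

```text
time_s: 48.45
position: [0.4562, -0.295, 0.1517]
tcp_rot: [[0.99, 0.14, -0.001], [0.14, -0.99, -0.001], [-0.001, 0.001, -1.0]]
force: [-0.8, -0.4, -3.0]
opening: 0.214
grasp_force: 29.9
```

Request:
apply_moves --steps '[[[0,0,-1,0,0,0,-1],[0,0,-3,0,0,0,-1],[0,0,-6,0,0,0,-1],[0,0,-11,0,0,0,-1],[0,0,-11,0,0,0,-1],[0,0,-11,0,0,0,-1]]]'

```text
time_s: 49.2
position: [0.4557, -0.2943, 0.2618]
tcp_rot: [[0.99, 0.14, -0.001], [0.14, -0.99, -0.001], [-0.001, 0.0, -1.0]]
force: [-0.2, 0.8, -2.8]
opening: 0.21
grasp_force: 29.8
```

```bash
python3 chk.py; python3 pre.py 99 143.3|grep -v ^w
```

```text
collar 0.679 shift px(3.33x) 5 4
stem 0.865 shift px(3.33x) 6 1
now [ 0.45544416 -0.29397386  0.26090792] target [ 0.48145598 -0.01565115  0.23504373]
[6.48, -27.19, 2.6, 20.36, 25.19, -76.57]
```

Request:
apply_moves --steps '[[[1,-3,-2,2.5,3.1,-9.5,-1],[2,-6,-3,5,6.3,-19,-1],[3,-9,-3,7.5,9.4,-28,-1],[4,-13,-3,10,12.6,-38,-1],[5,-17,-2,12.7,15.7,-47,-1],[6,-22,0,15.3,19,-57,-1],[6.5,-27.2,2,18,22,-67,-1],[6.5,-27.2,2.6,20.4,25.2,-76.6,-1],[6.5,-27.2,2.6,20.4,25.2,-76.6,-1],[6.5,-27.2,2.6,20.4,25.2,-76.6,-1],[6.5,-27.2,2.6,20.4,25.2,-76.6,-1],[6.5,-27.2,2.6,20.4,25.2,-76.6,-1],[6.5,-27.2,2.6,20.4,25.2,-76.6,-1]]]'

```text
time_s: 50.88
position: [0.4827, -0.0167, 0.2359]
tcp_rot: [[0.052, 0.998, 0.033], [0.866, -0.061, 0.497], [0.498, 0.003, -0.867]]
force: [0.1, -0.1, -2.1]
opening: 0.215
grasp_force: 29.6
```

```bash
python3 chk.py; python3 ins.py 99 142|grep -v ^w|head -11
```

```text
collar 0.464 shift px(3.33x) 6 31
stem 0.502 shift px(3.33x) 8 17
now [ 0.48269317 -0.01668682  0.23581542] [-0.05333288 -0.52997343 -2.15688447] 0.21329279240688848
[0.05, -0.13, 0.24, 0.12, 0.11, 0.08]
[0.05, -0.14, 3.24, 0.12, 0.11, 0.08]
[0.06, -0.14, 6.24, 0.12, 0.11, 0.08]
[0.06, -0.15, 8.24, 0.12, 0.11, 0.08]
[0.06, -0.15, 9.24, 0.12, 0.11, 0.08]
[0.67, -0.15, 9.42, 0.12, -2.89, 0.08]
[1.33, -0.15, 9.54, 0.12, -5.89, 0.08]
[2.21, -0.15, 9.77, 0.13, -9.89, 0.07]
[3.07, -0.15, 10.05, 0.13, -13.89, 0.07]
[3.94, -0.15, 10.33, 0.13, -17.89, 0.06]
```

Request:
apply_moves --steps '[[[0.05,-0.15,1.5,1,2.1,0,-1],[0.05,-0.15,3.2,1,2.1,0,-1],[0.05,-0.15,4.7,1,2.1,0,-1],[0.05,-0.15,6.2,1,2.1,0,-1],[0.05,-0.15,7.5,1,2.1,0,-1],[0.05,-0.15,8.8,1,2.1,0,-1],[0.05,-0.15,9.2,1,2.1,0,-1],[0.05,-0.15,9.2,1,2.1,0,-1]]]'

```text
time_s: 51.92
position: [0.4842, 0.0299, 0.1559]
tcp_rot: [[0.05, 0.999, 0.016], [0.846, -0.051, 0.53], [0.53, -0.013, -0.848]]
force: [0.7, 0.1, -2.9]
opening: 0.217
grasp_force: 29.6
```

```bash
python3 chk.py; python3 ins.py 99 142|grep -v ^w|sed -n 5,11p
python3 - <<'E'
from path import *
# foot silhouette edges and notch, wrist rows: print grey profile summaries at collar/stem height
w=bot.capture('wrist');g=cv2.cvtColor(w,cv2.COLOR_BGR2GRAY);m=bot.camera_model('wrist')
xy=[proj(m,(*(Rr@[q[0]/1e3,(99+q[1])/1e3]+o),.110)) for q in((0,-7),(0,7),(-16-7,7),(-23,-7))];print(np.round(xy,0).tolist())
for r in(176,182,188,196,204,212):print(r,g[r,226:286:2].tolist())
E
```

```text
collar 0.455 shift px(3.33x) 5 15
stem 0.494 shift px(3.33x) 5 18
[0.05, -0.03, -0.97, -0.89, -2.0, 0.11]
[0.01, -0.02, 0.03, -0.89, -2.0, 0.11]
[0.62, -0.01, 0.22, -0.89, -5.0, 0.13]
[1.27, -0.01, 0.37, -0.89, -8.0, 0.15]
[2.14, -0.0, 0.63, -0.88, -12.0, 0.18]
[2.99, 0.0, 0.95, -0.87, -16.0, 0.21]
[3.84, 0.01, 1.25, -0.87, -20.0, 0.25]
w 0.0136 [0.4895 0.1037]
w 0.0217 [0.5554 0.1038]
w 0.0136 [0.621  0.0956]
w 0.022 [0.6869 0.0956]
[[265.0, 157.0], [248.0, 156.0], [247.0, 183.0], [265.0, 183.0]]
176 [228, 228, 231, 231, 232, 232, 231, 232, 232, 232, 227, 151, 149, 147, 140, 139, 138, 143, 147, 171, 232, 234, 234, 234, 233, 138, 83, 82, 86, 178]
182 [87, 83, 129, 227, 228, 228, 229, 229, 229, 229, 216, 136, 71, 48, 69, 106, 104, 89, 55, 111, 229, 231, 231, 232, 216, 80, 87, 85, 84, 83]
188 [144, 144, 151, 153, 153, 157, 152, 147, 134, 135, 126, 109, 126, 136, 141, 140, 142, 131, 93, 90, 90, 64, 127, 143, 152, 148, 140, 145, 144, 147]
196 [157, 162, 159, 157, 155, 153, 152, 149, 141, 98, 65, 75, 78, 75, 74, 75, 76, 81, 73, 77, 74, 64, 92, 136, 157, 163, 159, 161, 249, 175]
204 [104, 148, 156, 157, 159, 154, 151, 140, 76, 75, 73, 72, 74, 78, 109, 163, 166, 110, 80, 74, 76, 76, 77, 83, 149, 150, 151, 155, 204, 244]
212 [243, 166, 155, 246, 248, 248, 247, 246, 107, 75, 73, 74, 64, 144, 164, 172, 179, 176, 155, 79, 73, 76, 75, 84, 173, 178, 181, 180, 176, 172]
```

Request:
apply_moves --steps '[[[0.3,0,0.1,0,-1.5,0,-1],[0.65,0,0.2,0,-3,0,-1],[1.3,0,0.35,0,-6,0,-1],[2.15,0,0.6,0,-10,0.1,-1],[3,0,0.95,0,-14,0.1,-1],[3.85,0,1.25,0,-18,0.1,-1],[3.85,0,1.25,0,-18,0.1,-1]]]'

```text
time_s: 52.9
position: [0.4859, 0.0708, 0.1667]
tcp_rot: [[0.051, 0.999, 0.0], [0.969, -0.049, 0.243], [0.242, -0.012, -0.97]]
force: [-0.5, -0.8, -1.1]
opening: 0.216
grasp_force: 29.6
```

```bash
python3 ins.py 99 142|grep -v ^w|tail -7
```

```text
[-0.21, 0.08, 0.03, -0.84, -2.02, 0.5]
[0.72, 0.09, 0.14, -0.82, -6.02, 0.53]
[1.57, 0.11, 0.5, -0.81, -10.02, 0.56]
[2.37, 0.12, 1.07, -0.79, -14.02, 0.59]
[2.25, 0.13, 1.56, -0.79, -14.02, 0.59]
[2.17, 0.13, 1.85, -0.79, -14.02, 0.59]
[2.13, 0.13, 2.04, -0.79, -14.02, 0.59]
```

Request:
apply_moves --steps '[[[0,0.05,0.05,0,-0.5,0.3,-1],[0.8,0.1,0.15,0,-4,0.5,-1],[1.65,0.1,0.5,-0.3,-8,0.5,-1],[2.4,0.1,1.05,-0.5,-12.5,0.5,-1],[2.4,0.1,1.55,-0.6,-13.5,0.5,-1],[2.4,0.1,1.8,-0.6,-13.8,0.5,-1],[2.4,0.1,2.0,-0.6,-13.8,0.5,-1],[2.4,0.1,2.1,-0.6,-13.8,0.5,-1],[2.4,0.1,2.1,-0.6,-13.8,0.5,-1]]]'

```text
time_s: 54.02
position: [0.4889, 0.0967, 0.1516]
tcp_rot: [[0.064, 0.998, -0.003], [0.998, -0.064, 0.004], [0.004, -0.004, -1.0]]
force: [-0.5, -0.9, 0.6]
opening: 0.213
grasp_force: 30.1
```

Request:
apply_moves --steps '[[[0,0,0.1,0,0,0,-1],[0,0,0.15,0,0,0,-1],[0,0,0.15,0,0,0,-1]]]'

```text
time_s: 54.4
position: [0.4895, 0.0969, 0.1514]
tcp_rot: [[0.063, 0.998, -0.001], [0.998, -0.063, 0.004], [0.003, -0.002, -1.0]]
force: [-2.2, -0.9, 9.5]
opening: 0.213
grasp_force: 30.4
```

Request:
apply_moves --steps '[[[0,0,-0.1,0,0,0,-0.1],[0,0,-0.1,0,0,0,-0.1],[0,0,-0.1,0,0,0,-0.1],[0,0,-3,0,0,0,-0.1],[0,0,-7,0,0,0,-0.1],[0,0,-12,0,0,0,-0.1],[0,0,-12,0,0,0,-0.1]]]'

```text
time_s: 55.28
position: [0.4918, 0.0968, 0.2734]
tcp_rot: [[0.063, 0.998, 0.005], [0.998, -0.063, 0.004], [0.004, 0.005, -1.0]]
force: [-0.5, 0.4, -0.2]
opening: 0.451
grasp_force: 0.0
```

```bash
python3 - <<'E' | grep -v ^w
from path import *
m=bot.camera_model('side');D=bot.capture('side');g=cv2.cvtColor(D,cv2.COLOR_BGR2GRAY)
for gy in(-99,-33,33,99):
    xy=Rr@[-.007,gy/1e3]+o;u,v=proj(m,(*xy,.174));p=g[int(v)-6:int(v)+8,int(u)-9:int(u)+10]
    yy,xx=np.nonzero(p<80);print(gy,(u.round(1),v.round(1)),len(xx),(xx.mean()+int(u)-9,yy.mean()+int(v)-6) if len(xx) else None)
m2=bot.camera_model('side')
# knob dark blob
u,v=proj(m,(.575,.159,.14));p=g[int(v)-12:int(v)+12,int(u)-10:int(u)+14];yy,xx=np.nonzero(p<45);print('knob pred',u,v,'seen',xx.mean()+int(u)-10,yy.mean()+int(v)-12)
# go over the knob: high, then down
print(bot.read_state()['position'],rel((.5745,.159,.2754),tool(86.5)))
E
```

```text
-99 (np.float64(187.6), np.float64(172.8)) 19 (np.float64(186.57894736842104), np.float64(174.4736842105263))
-33 (np.float64(209.9), np.float64(177.3)) 12 (np.float64(208.66666666666666), np.float64(179.41666666666666))
33 (np.float64(233.4), np.float64(182.0)) 56 (np.float64(234.125), np.float64(183.44642857142858))
99 (np.float64(258.2), np.float64(187.0)) 33 (np.float64(257.45454545454544), np.float64(187.8181818181818))
knob pred 212.99712361615 203.99188339987697 seen 213.03614457831324 206.5421686746988
[0.4900487  0.09679365 0.2712308 ] [6.74, 8.04, -0.39, -0.01, -0.22, -0.12]
```

Request:
apply_moves --steps '[[[3,4,-1,0,0,0,-0.1],[6.7,8,-1,0,0,0,-0.1],[6.7,8,-0.4,0,0,0,-0.1],[6.7,8,-0.4,0,0,0,-0.1],[6.7,8,5,0,0,0,-0.1],[6.7,8,10,0,0,0,-0.1],[6.7,8,13.7,0,0,0,-0.1],[6.7,8,13.7,0,0,0,-0.1]]]'

```text
time_s: 56.32
position: [0.5687, 0.158, 0.1296]
tcp_rot: [[0.064, 0.998, -0.014], [0.998, -0.064, 0.003], [0.002, -0.014, -1.0]]
force: [0.1, -1.3, 0.3]
opening: 0.45
grasp_force: 0.0
```

Request:
apply_moves --steps '[[[0,0,0,0,0,0,-1],[0,0,0,0,0,0,-1],[0,0,0,0,0,0,-1],[0,0,0,0,0,0,-1],[0,0,0,0,0,0,-1],[0,0,0,0,0,0,-1]]]'

```text
time_s: 57.08
position: [0.5742, 0.1591, 0.1342]
tcp_rot: [[0.063, 0.998, -0.0], [0.998, -0.063, 0.004], [0.004, -0.0, -1.0]]
force: [1.7, -1.1, 6.6]
opening: 0.16
grasp_force: 30.0
```

Gripped. Slide shut.

Request:
apply_moves --steps '[[[0,0.7,0,0,0,0,-1],[0,1.4,0,0,0,0,-1],[0,2.1,0,0,0,0,-1],[0,2.8,0,0,0,0,-1],[0,3.2,0,0,0,0,-1],[0,3.5,0,0,0,0,-1],[0,3.5,0,0,0,0,-1],[0,3.5,0,0,0,0,-1]]]'

```text
time_s: 58.08
position: [0.6072, 0.1572, 0.1341]
tcp_rot: [[0.063, 0.998, -0.004], [0.998, -0.063, 0.004], [0.004, -0.004, -1.0]]
force: [-2.4, 0.3, 9.7]
opening: 0.155
grasp_force: 30.0
```

Request:
apply_moves --steps '[[[0,0.3,0,0,0,0,-1],[0,0.3,0,0,0,0,-1],[0,0.3,0,0,0,0,-1]]]'

```text
time_s: 58.45
position: [0.6072, 0.1571, 0.1341]
tcp_rot: [[0.063, 0.998, -0.011], [0.998, -0.063, 0.004], [0.003, -0.011, -1.0]]
force: [-8.9, 0.2, 12.7]
opening: 0.158
grasp_force: 30.1
```

Request:
apply_moves --steps '[[[0,-0.2,0,0,0,0,-1],[0,-0.2,0,0,0,0,-1],[0,-0.2,0,0,0,0,-0.1],[0,-0.2,0,0,0,0,-0.1],[0,-0.2,0,0,0,0,-0.1],[0,-0.2,-4,0,0,0,-0.1],[0,-0.2,-9,0,0,0,-0.1],[0,-0.2,-14,0,0,0,-0.1],[0,-0.2,-14,0,0,0,-0.1]]]'

```text
time_s: 59.58
position: [0.612, 0.1566, 0.2774]
tcp_rot: [[0.063, 0.998, 0.006], [0.998, -0.063, 0.005], [0.005, 0.006, -1.0]]
force: [0.3, 0.0, 0.5]
opening: 0.45
grasp_force: 0.0
```

```bash
python3 - <<'E' | grep -v ^w
from path import *
m=bot.camera_model('side');D=bot.capture('side');g=cv2.cvtColor(D,cv2.COLOR_BGR2GRAY)
for gy in(-99,-33,33,99):
    xy=Rr@[-.007,gy/1e3]+o;u,v=proj(m,(*xy,.174));p=g[int(v)-6:int(v)+8,int(u)-9:int(u)+10]
    yy,xx=np.nonzero(p<80);print(gy,(u.round(1),v.round(1)),len(xx),(xx.mean()+int(u)-9,yy.mean()+int(v)-6) if len(xx) else None)
u,v=proj(m,(.608,.157,.14));p=g[int(v)-12:int(v)+12,int(u)-10:int(u)+14];yy,xx=np.nonzero(p<45);print('knob pred',u,v,'seen',xx.mean()+int(u)-10,yy.mean()+int(v)-12)
E
```

```text
-99 (np.float64(187.6), np.float64(172.8)) 23 (np.float64(186.52173913043478), np.float64(174.2173913043478))
-33 (np.float64(209.9), np.float64(177.3)) 23 (np.float64(209.04347826086956), np.float64(178.69565217391303))
33 (np.float64(233.4), np.float64(182.0)) 56 (np.float64(234.125), np.float64(183.44642857142858))
99 (np.float64(258.2), np.float64(187.0)) 12 (np.float64(257.0), np.float64(188.91666666666666))
knob pred 200.89936608728658 201.20070247147981 seen 201.11764705882354 204.4313725490196
```

Keeper is at its shut stop, all four caps are in place and the gripper is clear.

```bash
python3 -c "
from rig import bot
print(bot.hand_in())"
```

```text
the job is handed in; nothing more can be done
None
```

The job is handed in, though no verdict came back: all four feet stand upright in bores with fitting notches, the keeper is shut against its stop, and the wood block, flat bar and file handle were left alone.

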